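# Uncap and sort the finished sample jars

## Robot

A 6-joint arm with a two-finger parallel gripper is mounted at the origin on the work surface. World frame = base frame: x ahead of the robot, y to its left, z up, the work surface at z = 0. Lengths are in m, angles in rad, forces in N, time in s.
With the tool pointing down it reaches from about 0.25 to 0.775 m from the base axis. Payload 4 kg.
Tool frame: the origin (TCP) lies midway between the tips of the shut fingers; the grasp point (between the pads) lies 19 mm behind it; z points along the fingers, x is the direction in which the jaws open and shut, and the axes are right-handed (so a half turn about z gives the same grasp; the last joint's range is limited). The gripper opens to 94 mm and grips with 3 to 60 N. Pads are 16 mm wide; open, the fingers measure 119 mm over their backs; the gripper's body (75 mm by 177 mm) begins 78 mm behind the grasp point.
Start: joints at [1.067, 0.087, 1.371, -0, 1.684, -0.103], TCP at [0.215, 0.506, 0.206] pointing down, gripper open.
Joint ranges: [-3.1, 3.1], [-0.76, 2.03], [0.27, 2.55], [-1.08, 4.22], [0.17, 2.65], [-2.57, 2.57]. Speed limits (rad/s): [2.79, 2.79, 3.14, 3.14, 3.14, 3.14].

## Interface

Orientations are given as [roll, pitch, yaw] about the fixed x, y, z axes, in that order (R = Rz(yaw) Ry(pitch) Rx(roll)).
In Python, from bench import robot gives the robot as it stands.
- The arm moves only by the shell command python3 -m handwheel 'ROWS'. ROWS is a JSON object of lists of equal length, an entry for each row: "delta_pos": the shift along the tool's x, y, z in mm, a list of three; "rotation": the turn, a rotation vector about the tool's x, y, z in rad, a list of three; "claw": the closure, from -1 (fully open) to 1 (shut). In form: {"delta_pos": [[tx, ty, tz], ...], "rotation": [[wx, wy, wz], ...], "claw": [claw, ...]}. A call has exactly 8 rows; each row shifts and turns the commanded pose from where the row before left it, along the tool's axes as they then stand; what a row does not reach is not made up. A row lasts 1/8 s, in which the tool goes at most 62.5 mm and 10.7 degrees, less where a joint would pass 70% of its speed; a pose out of reach is approached as far as the arm can. A call with a gripper value outside its range is refused whole. The fingers move at their own pace and stop on an object; the grip force is fixed at half the most. Time passes only in rows, so rows that do not move let the fingers close, or fill a call up. It gives the time, the measured TCP pose, the force and the opening at its end, in the units of the state.
- robot.get_obs(): the state, without advancing time (a new reading comes with each control period).
- robot.snapshot(name): name is "scene" or "top" or "wrist"; returns a dict with "color" (480x640x3 uint8, red, green, blue), "intrinsics" (3x3 intrinsics, pixels), "eye" and "rotation" of the camera in the world. Camera axes: x right, y down, z forward; pixel columns grow to the right and rows downward; lengths in m; the calibration is good to about 2 mm. The wrist camera is an equidistant fisheye: a pixel r from the principal point sees the ray r / f radians off the axis. A picture is of the moment at which its call begins. There is no depth.
- robot.close_job(): hands the job in, once; it reports no verdict.
The state is a dict: "time": time; "joint_positions": joint angles; "qvel": joint speeds; "joint_torque": joint torques, N m; "tool_pos": TCP position; "ee_rot": TCP orientation; "wrist_force": force on the tool from outside, world axes, zero at the start; "wrist_torque": the same for the moment, N m; "width": finger opening in m.
Only numpy, scipy, OpenCV 4.12 (cv2) and the standard library are available. Lean on these libraries where they do the work, as an engineer would, in place of code of your own. Each camera call takes 0.05 s, during which the arm holds its last target.

## Task

Clear the finished samples: lift the loose red cap off every jar that still has one and lay each cap flat, open side down, in a place of its own in the cap tray. Stand all the jars, now open, upright on the floor of the crates, amber glass in the orange crate and white plastic in the blue one. Do not tip a jar over, and leave the dropper bottle and the beaker of rods where they are.

Things in the scene. Friction and masses are not known exactly. Their poses are not given: they have to be found in the camera images.
- amber1: Amber brown glass sample jar, loose, standing on the bench, with its cap on or already open: round body 58 mm across and 50 mm high, then a round neck 36 mm across and 16 mm high (66 mm in all without cap). Origin: centre of the underside; z up the jar. About 180 g.
- cap_amber1: Red plastic cap that sits loosely over the neck of amber1 (not screwed on): 44 mm across, 20 mm high, hollow below (skirt 13 mm deep, inner width 40 mm, about 2 mm of play all round the neck). Origin: centre of its open underside; z up out of its closed top. On the jar its underside is 53 mm above the jar's underside. About 30 g. Absent when the jar is already open.
- amber2: Amber brown glass sample jar, loose, standing on the bench, with its cap on or already open: round body 58 mm across and 50 mm high, then a round neck 36 mm across and 16 mm high (66 mm in all without cap). Origin: centre of the underside; z up the jar. About 180 g.
- cap_amber2: Red plastic cap that sits loosely over the neck of amber2 (not screwed on): 44 mm across, 20 mm high, hollow below (skirt 13 mm deep, inner width 40 mm, about 2 mm of play all round the neck). Origin: centre of its open underside; z up out of its closed top. On the jar its underside is 53 mm above the jar's underside. About 30 g. Absent when the jar is already open.
- amber3: Amber brown glass sample jar, loose, standing on the bench, with its cap on or already open: round body 58 mm across and 50 mm high, then a round neck 36 mm across and 16 mm high (66 mm in all without cap). Origin: centre of the underside; z up the jar. About 180 g.
- cap_amber3: Red plastic cap that sits loosely over the neck of amber3 (not screwed on): 44 mm across, 20 mm high, hollow below (skirt 13 mm deep, inner width 40 mm, about 2 mm of play all round the neck). Origin: centre of its open underside; z up out of its closed top. On the jar its underside is 53 mm above the jar's underside. About 30 g. Absent when the jar is already open.
- white1: White plastic sample jar, loose, standing on the bench, with its cap on or already open: round body 58 mm across and 50 mm high, then a round neck 36 mm across and 16 mm high (66 mm in all without cap). Origin: centre of the underside; z up the jar. About 180 g.
- cap_white1: Red plastic cap that sits loosely over the neck of white1 (not screwed on): 44 mm across, 20 mm high, hollow below (skirt 13 mm deep, inner width 40 mm, about 2 mm of play all round the neck). Origin: centre of its open underside; z up out of its closed top. On the jar its underside is 53 mm above the jar's underside. About 30 g. Absent when the jar is already open.
- white2: White plastic sample jar, loose, standing on the bench, with its cap on or already open: round body 58 mm across and 50 mm high, then a round neck 36 mm across and 16 mm high (66 mm in all without cap). Origin: centre of the underside; z up the jar. About 180 g.
- cap_white2: Red plastic cap that sits loosely over the neck of white2 (not screwed on): 44 mm across, 20 mm high, hollow below (skirt 13 mm deep, inner width 40 mm, about 2 mm of play all round the neck). Origin: centre of its open underside; z up out of its closed top. On the jar its underside is 53 mm above the jar's underside. About 30 g. Absent when the jar is already open.
- orange_crate: Orange plastic open crate for amber glass jars, fixed to the bench: 240 mm (its x) by 90 mm (its y), walls 40 mm high and 5 mm thick, floor 5 mm thick. Origin: centre of its underside. It takes three jars in a row along its x.
- blue_crate: Blue plastic open crate for white plastic jars, fixed to the bench: 240 mm (its x) by 90 mm (its y), walls 40 mm high and 5 mm thick, floor 5 mm thick. Origin: centre of its underside. It takes three jars in a row along its x.
- cap_tray: Low aluminium cap tray, fixed to the bench: 68 mm (its x) by 302 mm (its y), floor 4 mm thick, rim and the four dividing walls 11 mm high and 4 mm thick; five places in a row along its y, each about 60 mm by 56 mm inside, one cap to a place. Origin: centre of its underside.
- cap_place0 (a point): Centre of the floor of place 0 of the cap tray (place 0 at the tray's -y end, 60 mm from one to the next); 4 mm above the tray's underside.
- cap_place1 (a point): Centre of the floor of place 1 of the cap tray (place 0 at the tray's -y end, 60 mm from one to the next); 4 mm above the tray's underside.
- cap_place2 (a point): Centre of the floor of place 2 of the cap tray (place 0 at the tray's -y end, 60 mm from one to the next); 4 mm above the tray's underside.
- cap_place3 (a point): Centre of the floor of place 3 of the cap tray (place 0 at the tray's -y end, 60 mm from one to the next); 4 mm above the tray's underside.
- cap_place4 (a point): Centre of the floor of place 4 of the cap tray (place 0 at the tray's -y end, 60 mm from one to the next); 4 mm above the tray's underside.
- dropper: Bystander: small dark blue dropper bottle with a white tip, 26 mm across, 90 mm high, loose, to be left alone. Origin: centre of its underside.
- beaker: Bystander: clear beaker of stirring rods, 60 mm across, 85 mm high (rods to 145 mm), loose, to be left alone. Origin: centre of its underside.
- stir_bar: Clutter: small white magnetic stir bar lying on the bench, 8 mm across, loose; no part of the job. Origin: centre of its underside.
- weigh_dish: Clutter: small steel weight with a knob, 32 mm across, 12 mm high, loose; no part of the job. Origin: centre of its underside.

How it is judged:
By the outcome, as a careful person would: the job done as asked, in the order asked, and still so for the second after the job is handed in, with the robot touching nothing.
Of cap_amber1, cap_amber2, cap_amber3, cap_white1, cap_white2 only 3 to 5 are there at a start; the rules pass over those that are not, and their reading is None.
At some moment in a run one of amber1, amber2, amber3, white1, white2 may be knocked a few centimetres aside while the robot is not near it.
Once in a run the grip may slacken for a moment while it holds something.
It also fails if it takes over 210 s, if anything falls off the work surface, if the arm or the gripper's body presses on something with over 40 N, if the wrist force passes 120 N, or if a joint passes its speed limit or range.

## Working session

There is one attempt and no reset: what is moved stays moved. The work goes in short steps, Python scripts to look and compute and a shell command to move; the robot and the scene stay as the last step left them, time stands still between calls to the robot, and variables do not carry over. Pictures are saved under pics/ and viewed, and the job is handed in when it is done.

```bash
mkdir -p pics; ls; python3 - <<'E'
from bench import robot
import cv2
print(robot.get_obs())
for n in ("scene","top","wrist"):
    s=robot.snapshot(n); cv2.imwrite(f"pics/{n}0.png",s["color"][:,:,::-1]); print(n,s["intrinsics"],s["eye"],s["rotation"])
E
```

```text
pics
{'time': 0.0, 'joint_positions': array([ 1.06689253e+00,  8.79643905e-02,  1.37221497e+00, -2.28206270e-05,
        1.68359135e+00, -1.03123523e-01]), 'qvel': array([ 5.46554670e-04,  5.29605552e-05, -1.55464085e-03,  5.11744341e-04,
       -5.69717151e-04,  2.39699841e-04]), 'joint_torque': array([-1.34296282e-03, -3.40178955e+01, -3.02425218e+01,  7.17181549e-02,
        3.27824091e-02, -1.61909911e-04]), 'tool_pos': array([0.21433924, 0.50593551, 0.20431897]), 'ee_rot': array([-3.14139100e+00,  2.16882238e-03,  1.17001373e+00]), 'wrist_force': array([ 0.29431075, -0.29528431,  0.26482961]), 'wrist_torque': array([-0.00509963,  0.01625212,  0.02297435]), 'width': 0.09392932747088605}
scene [[539.84046435   0.         302.09128301]
 [  0.         539.84046435 236.09922415]
 [  0.           0.           1.        ]] [1.02987393 0.08187896 0.8990083 ] [-2.5895351   0.0048516   1.75780937]
top [[592.96030348   0.         320.28749177]
 [  0.         592.96030348 238.28545994]
 [  0.           0.           1.        ]] [0.26350484 0.00334669 1.11614273] [-2.90978587  0.00444199 -1.53375965]
wrist [[371.64829954   0.         317.83125375]
 [  0.         371.64829954 244.41482343]
 [  0.           0.           1.        ]] [0.13787976 0.53879655 0.38342536] [2.85462867e+00 9.81428934e-04 1.16904686e+00]
```

View pics/scene0.png

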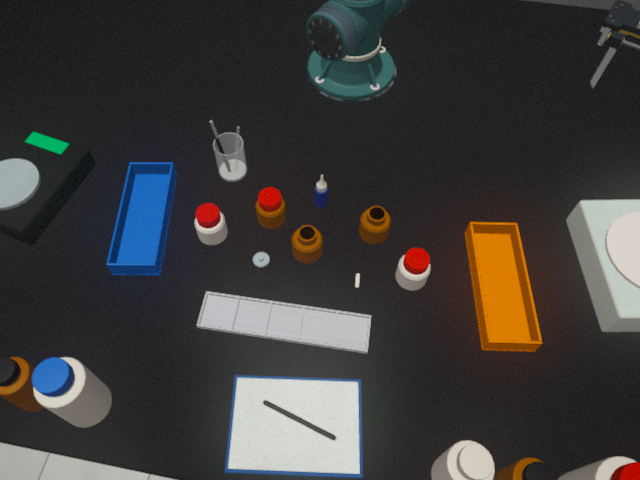

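View pics/top0.png

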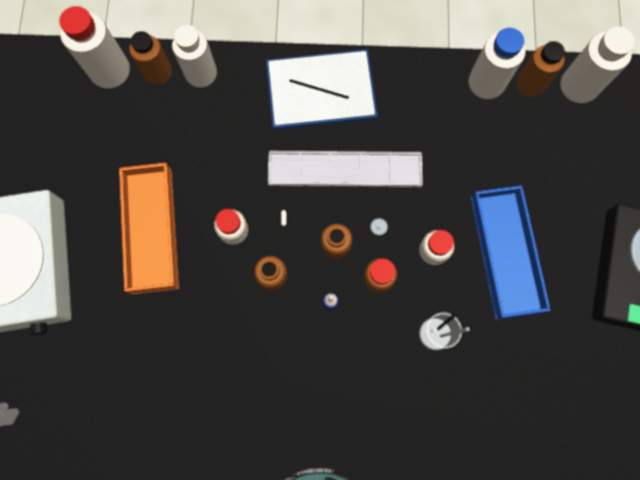

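View pics/wrist0.png

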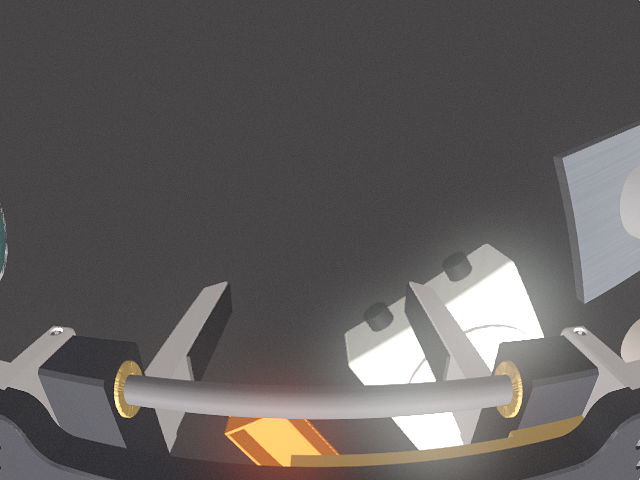

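The top view shows caps on white (231,222), amber (381,272) and white (437,243). The ambers at (270,270) and (336,238) are open. Next I'll measure them.

```bash
cat > h.py <<'E'
import numpy as np, cv2
from scipy.spatial.transform import Rotation as R
from bench import robot
def Rm(s):
    r=np.array(s["rotation"]); return r if r.shape==(3,3) else R.from_euler('xyz',r).as_matrix()
def cast(s,uv,z):
    K=s["intrinsics"]; uv=np.atleast_2d(uv).astype(float)
    d=np.c_[(uv[:,0]-K[0,2])/K[0,0],(uv[:,1]-K[1,2])/K[1,1],np.ones(len(uv))]@Rm(s).T
    e=np.array(s["eye"]); return e+d*((z-e[2])/d[:,2])[:,None]
def proj(s,p):
    K=s["intrinsics"]; c=(np.atleast_2d(p)-s["eye"])@Rm(s); return c[:,:2]/c[:,2:]*K[0,0]+K[:2,2]
def hsv(s): return cv2.cvtColor(s["color"],cv2.COLOR_RGB2HSV)
def blobs(m,amin,amax=1e9):
    m=cv2.morphologyEx(m.astype(np.uint8),cv2.MORPH_OPEN,np.ones((2,2)))
    n,l,st,c=cv2.connectedComponentsWithStats(m)
    return [(c[i],st[i],l==i) for i in range(1,n) if amin<st[i,4]<amax]
E
python3 - <<'E'
from h import *
for n in ("top","scene"):
    s=robot.snapshot(n); H=hsv(s); h,S,V=H[...,0],H[...,1],H[...,2]
    red=((h<5)|(h>174))&(S>150)&(V>90)
    orange=(h>5)&(h<20)&(S>130)&(V>200)
    amber=(h>5)&(h<20)&(S>100)&(V>60)&(V<200)
    blue=(h>100)&(h<125)&(S>120)&(V>90)
    for nm,m,z,a in (("red",red,.065,60),("orange",orange,.0,1000),("amber",amber,.03,100),("blue",blue,0,50)):
        for c,st,l in blobs(m,a):
            print(n,nm,c.round(1),st,cast(s,c,z)[0][:2].round(4))
    c=s["color"][:,:,::-1]
    box=(110,140,450,220) if n=="top" else (100,110,450,260)
    x,y,w,hh=box
    cv2.imwrite(f"pics/{n}_crop.png",cv2.resize(c[y:y+hh,x:x+w],None,fx=1.77,fy=1.77,interpolation=cv2.INTER_CUBIC))
E
```

```text
top red [77.7 22.8] [ 61   8  34  32 791] [0.9356 0.5176]
top red [228.2 221.2] [216 209  25  25 463] [0.5373 0.1873]
top red [441.9 242.6] [430 230  25  26 476] [ 0.5112 -0.2038]
top red [383.2 271.6] [371 259  25  26 509] [ 0.4539 -0.098 ]
top orange [149.  231.2] [ 121  165   54  127 5012] [0.5288 0.3509]
top amber [153.7  62.9] [ 130   37   43   47 1093] [0.8722 0.3685]
top amber [539.1  74.2] [ 519   47   47   49 1186] [ 0.874  -0.4093]
top amber [157.5 235.4] [ 119  163   62  133 1274] [0.5142 0.3247]
top amber [133.  213.1] [123 167  42 122 781] [0.5558 0.3759]
top amber [337.3 240.9] [322 224  32  34 750] [ 0.5156 -0.0144]
top amber [271.6 273.2] [255 256  33  34 769] [0.4497 0.1055]
top amber [379.  280.1] [366 259  33  33 351] [ 0.444  -0.0939]
top blue [510.3  41.6] [496  29  29  26 553] [ 0.9641 -0.3642]
top blue [511.7 253.3] [ 476  186   76  133 6021] [ 0.5102 -0.3503]
scene red [270.4 199.4] [259 188  24  24 470] [ 0.4566 -0.0918]
scene red [208.5 215.5] [196 204  25  25 490] [ 0.5136 -0.1971]
scene red [417.2 260.8] [405 248  26  27 550] [0.539  0.1914]
scene red [628.2 472.6] [613 463  27  17 341] [0.8298 0.5128]
scene orange [501.1 289.8] [ 473  234   59  110 4280] [0.5336 0.3561]
scene amber [271.9 216.7] [256 199  31  31 588] [ 0.4722 -0.0873]
scene amber [375.  227.2] [360 206  32  39 872] [0.4596 0.1113]
scene amber [500.9 288.6] [ 465  222   79  131 3023] [0.5477 0.3466]
scene amber [307.6 246.5] [292 225  32  40 886] [ 0.5252 -0.0074]
scene amber [ 22.2 389. ] [   0  357   45   56 1145] [ 0.8722 -0.412 ]
scene amber [516.5 469.5] [495 458  49  22 497] [0.8477 0.3684]
scene blue [143.7 220.8] [ 107  163   71  113 5723] [ 0.5092 -0.3426]
scene blue [ 52.2 377.4] [  33  358   39   39 1196] [ 0.8391 -0.3879]
scene blue [296.5 446.7] [226 376 138 103 982] [0.8714 0.0385]
```

View pics/top_crop.png

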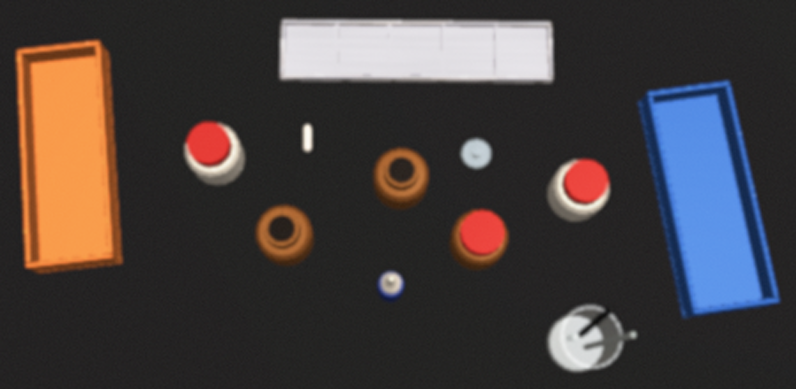

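```bash
python3 -m handwheel '{"delta_pos":[[0,0,0],[0,0,0],[0,0,0],[0,0,0],[0,0,0],[0,0,0],[0,0,0],[0,0,0]],"rotation":[[0,0,0.1463],[0,0,0.1463],[0,0,0.1463],[0,0,0.1463],[0,0,0.1463],[0,0,0.1463],[0,0,0.1463],[0,0,0.1459]],"claw":[-1,-1,-1,-1,-1,-1,-1,-1]}'
python3 -m handwheel '{"delta_pos":[[35,40,0],[40,40,0],[40,40,0],[40,40,0],[40,40,0],[40,40,0],[40,40,0],[40,38,0]],"rotation":[[0,0,0],[0,0,0],[0,0,0],[0,0,0],[0,0,0],[0,0,0],[0,0,0],[0,0,0]],"claw":[-1,-1,-1,-1,-1,-1,-1,-1]}'
python3 - <<'E'
from h import *
print(robot.get_obs())
for n in ("scene","wrist","top"):
    s=robot.snapshot(n); cv2.imwrite(f"pics/{n}1.png",s["color"][:,:,::-1]); print(n,s["eye"],s["rotation"])
E
```

```text
time: 1.25
tool_pos: [0.2145, 0.5063, 0.2053]
ee_rot: [3.141, 0.0, -0.005]
wrist_force: [-0.3, -0.0, 0.6]
width: 0.0939
time: 2.25
tool_pos: [0.5307, 0.1869, 0.2055]
ee_rot: [-3.141, -0.0, -0.0]
wrist_force: [-0.3, 1.0, 0.1]
width: 0.0941
{'time': 2.25, 'joint_positions': array([2.37682154e-01, 1.15205551e-01, 1.34026067e+00, 3.19556239e-04,
       1.68587338e+00, 2.37975288e-01]), 'qvel': array([-0.68801214,  0.41498786, -0.4467945 ,  0.00296218,  0.02890535,
       -0.68849885]), 'joint_torque': array([  1.63752738, -37.35090852, -28.82114232,  -0.08571595,
         0.12155134,   0.55441473]), 'tool_pos': array([0.53067955, 0.18691498, 0.20547194]), 'ee_rot': array([-3.14122451e+00, -1.71100661e-04, -2.56433524e-04]), 'wrist_force': array([-0.28075767,  0.99590434,  0.14345203]), 'wrist_torque': array([-0.01498229,  0.07053986,  0.00226472]), 'width': 0.09407128897848947}
scene [1.02987393 0.08187896 0.8990083 ] [-2.5895351   0.0048516   1.75780937]
wrist [0.53474007 0.2654402  0.38312442] [ 2.85029843 -0.00315689 -0.00767992]
top [0.26350484 0.00334669 1.11614273] [-2.90978587  0.00444199 -1.53375965]
```

View pics/wrist1.png

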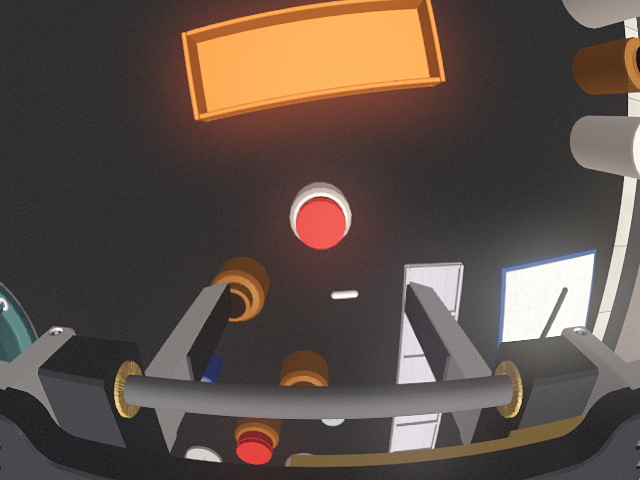

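View pics/scene1.png

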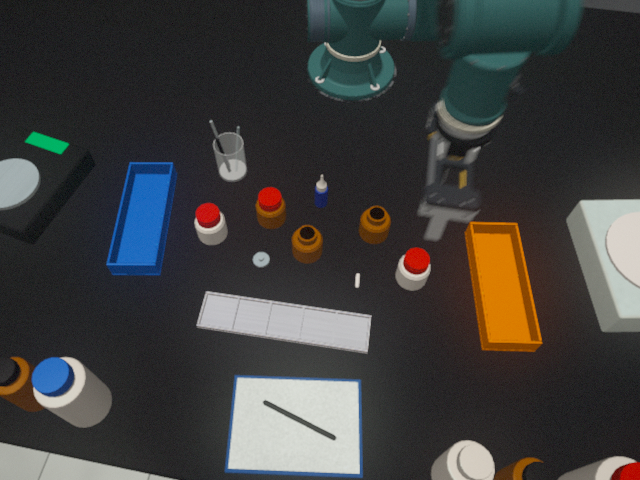

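View pics/top1.png

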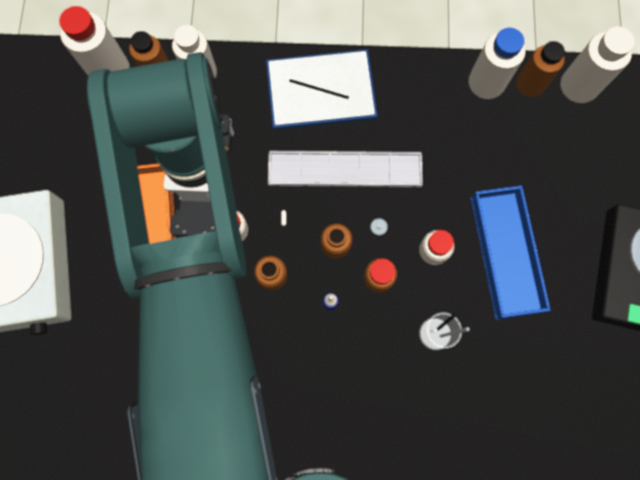

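```bash
cat >> h.py <<'E'
def wcast(s,uv,z):
    K=s["intrinsics"]; uv=np.atleast_2d(uv).astype(float)
    q=(uv-K[:2,2])/K[0,0]; r=np.linalg.norm(q,axis=1); 
    d=np.c_[q*(np.sin(r)/np.maximum(r,1e-9))[:,None],np.cos(r)]@Rm(s).T
    e=np.array(s["eye"]); return e+d*((z-e[2])/d[:,2])[:,None]
def wproj(s,p):
    K=s["intrinsics"]; c=(np.atleast_2d(p)-s["eye"])@Rm(s); c/=np.linalg.norm(c,axis=1)[:,None]
    t=np.arccos(c[:,2]); return c[:,:2]/np.linalg.norm(c[:,:2],axis=1)[:,None]*t[:,None]*K[0,0]+K[:2,2]
def redm(s):
    H=hsv(s); h,S,V=H[...,0],H[...,1],H[...,2]; return ((h<5)|(h>174))&(S>150)&(V>90)
E
python3 - <<'E'
from h import *
s=robot.snapshot("wrist"); o=robot.get_obs(); print(o["tool_pos"],s["eye"])
for c,st,l in blobs(redm(s),200): print("w",c,st,wcast(s,c,.070))
print(wproj(s,[o["tool_pos"],[*o["tool_pos"][:2],.07]]))
s=robot.snapshot("scene"); print(proj(s,o["tool_pos"]))
s=robot.snapshot("top"); print(proj(s,o["tool_pos"]))
E
```

```text
[0.52971346 0.18779841 0.20488318] [0.53104588 0.26956333 0.38355778]
w [327.10968379 229.98418972] [ 303  204   49   52 2024] [[0.53825225 0.19015662 0.07      ]]
w [259.55578728 451.46611053] [241 436  37  31 959] [[ 0.45765678 -0.08581458  0.07      ]]
[[316.60529605 297.35157538]
 [317.31292929 232.64951108]]
[[431.27137636 211.51365687]]
[[213.95302588 203.32340191]]
```

```bash
python3 -m handwheel '{"delta_pos":[[8.5,-2.3,0],[0,0,35],[0,0,35],[0,0,35],[0,0,25],[0,0,13],[0,0,0],[0,0,0]],"rotation":[[0,0,0],[0,0,0],[0,0,0],[0,0,0],[0,0,0],[0,0,0],[0,0,0],[0,0,0]],"claw":[-1,-1,-1,-1,-1,-1,-1,-1]}'
python3 - <<'E'
from h import *
s=robot.snapshot("wrist"); o=robot.get_obs(); print(o["tool_pos"],s["eye"])
cv2.imwrite("pics/w2.png",s["color"][:,:,::-1])
for n in ("top","scene"):
    s=robot.snapshot(n); H=hsv(s); S,V=H[...,1],H[...,2]
    for c,st,l in blobs((S<40)&(V>120),1500,20000):
        r=cv2.minAreaRect(np.argwhere(l)[:,::-1].astype(np.float32)); b=cv2.boxPoints(r)
        p=cast(s,b,.011)[:,:2]; print(n,c,r,p.round(4).tolist(),p.mean(0).round(4))
E
```

```text
time: 3.55
tool_pos: [0.539, 0.1913, 0.064]
ee_rot: [-3.141, -0.003, 0.001]
wrist_force: [0.5, -0.6, 1.6]
width: 0.0945
[0.53916517 0.19117743 0.06420919] [0.53824782 0.27423327 0.24305498]
top [321.67893726  88.69606274] ((322.1013488769531, 88.46302032470703), (64.48582458496094, 100.28803253173828), 83.9909896850586) [[0.894, 0.1377], [0.925, -0.0672], [0.7822, -0.0834], [0.7525, 0.116]] [0.8384 0.0258]
top [345.9757392 168.9954511] ((346.0, 169.0), (34.0, 154.0), 90.0) [[0.6961, 0.1261], [0.7069, -0.179], [0.6361, -0.1788], [0.6254, 0.1221]] [ 0.6662 -0.0274]
top [ 32.67299185 259.58055879] ((31.443105697631836, 258.53277587890625), (133.47515869140625, 70.81875610351562), 86.633544921875) [[0.5898, 0.6621], [0.6032, 0.5249], [0.3458, 0.4748], [0.3333, 0.605]] [0.468  0.5667]
scene [ 16.99120603 181.77198492] ((19.5, 183.5), (49.0, 39.0), 90.0) [[0.4216, -0.6912], [0.4065, -0.6094], [0.5247, -0.5541], [0.539, -0.6311]] [ 0.473  -0.6214]
scene [609.92775504 256.53534641] ((603.5, 265.5), (131.0, 71.0), 90.0) [[0.3118, 0.4853], [0.2859, 0.6251], [0.5764, 0.5875], [0.5991, 0.4665]] [0.4433 0.5411]
scene [286.13718803 322.26926058] ((285.006103515625, 322.12591552734375), (173.2122039794922, 38.4201774597168), 8.530765533447266) [[0.7132, -0.1705], [0.6404, -0.1813], [0.6332, 0.131], [0.7043, 0.1297]] [ 0.6728 -0.0228]
scene [296.30623067 426.91657092] ((296.029296875, 426.17962646484375), (131.2734375, 92.08415222167969), 2.0454084873199463) [[0.9254, -0.0561], [0.7867, -0.0871], [0.7543, 0.1284], [0.8949, 0.1414]] [0.8403 0.0316]
scene [465.76939314 463.26385224] ((464.0, 460.0), (38.0, 62.0), 90.0) [[0.8256, 0.2472], [0.8077, 0.3424], [0.8633, 0.3425], [0.8806, 0.2506]] [0.8443 0.2957]
scene [ 57.95970242 467.23434594] ((86.0, 461.5), (172.0, 35.0), 0.0) [[1.0022, -0.394], [0.9554, -0.4179], [0.9055, -0.153], [0.9538, -0.1374]] [ 0.9542 -0.2756]
```

View pics/w2.png

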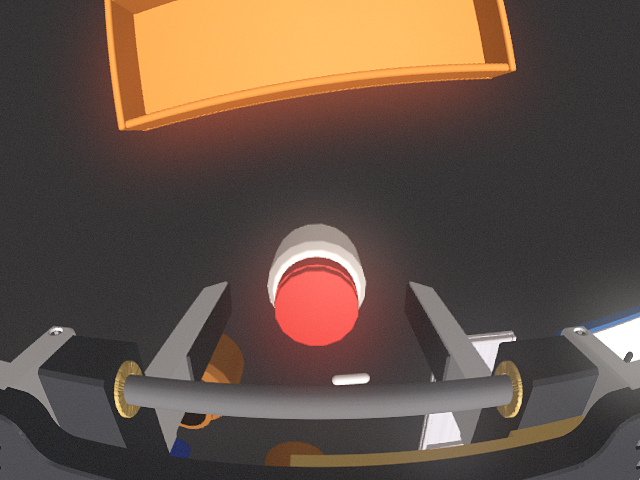

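```bash
python3 -m handwheel '{"delta_pos":[[0,1,2],[0,0,0],[0,0,0],[0,0,0],[0,0,0],[0,0,0],[0,0,0],[0,0,0]],"rotation":[[0,0,0],[0,0,0],[0,0,0],[0,0,0],[0,0,0],[0,0,0],[0,0,0],[0,0,0]],"claw":[-1,1,1,1,1,1,1,1]}'
python3 -m handwheel '{"delta_pos":[[0,0,-8],[0,0,-10],[0,0,-20],[0,0,-20],[0,0,-20],[0,0,0],[0,0,0],[0,0,0]],"rotation":[[0,0,0],[0,0,0],[0,0,0],[0,0,0],[0,0,0],[0,0,0],[0,0,0],[0,0,0]],"claw":[1,1,1,1,1,1,1,1]}'
python3 - <<'E'
from h import *
s=robot.snapshot("wrist"); o=robot.get_obs(); print(o["tool_pos"],s["eye"])
cv2.imwrite("pics/w3.png",s["color"][:,:,::-1])
E
```

```text
time: 4.7
tool_pos: [0.5381, 0.1898, 0.0605]
ee_rot: [-3.142, -0.0, 0.0]
wrist_force: [-0.5, 0.5, 0.3]
width: 0.044
time: 5.7
tool_pos: [0.5374, 0.1896, 0.1372]
ee_rot: [3.141, 0.002, -0.0]
wrist_force: [-0.6, -0.1, -1.2]
width: 0.0443
[0.53744577 0.18957158 0.13727873] [0.53751742 0.27272159 0.31618425]
```

View pics/w3.png

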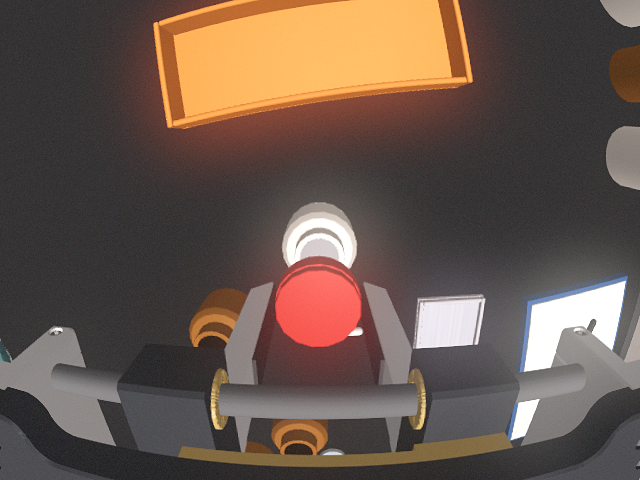

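```bash
python3 - <<'E'
from h import *
s=robot.snapshot("wrist")
print(wcast(s,[[416,300],[484,296],[414,346],[476,348]],.011).round(4), robot.get_obs()["tool_pos"])
s=robot.snapshot("top");c=s["color"][145:195,260:430,::-1];cv2.imwrite("pics/tt.png",cv2.resize(c,None,fx=4.7,fy=4.7,interpolation=cv2.INTER_CUBIC))
s=robot.snapshot("scene");c=s["color"][285:360,190:380,::-1];cv2.imwrite("pics/ts.png",cv2.resize(c,None,fx=4.2,fy=4.2,interpolation=cv2.INTER_CUBIC))
E
```

```text
[[0.6276 0.129  0.011 ]
 [0.6974 0.1306 0.011 ]
 [0.6312 0.0787 0.011 ]
 [0.6997 0.0713 0.011 ]] [0.53756156 0.18957303 0.13740885]
```

View pics/ts.png

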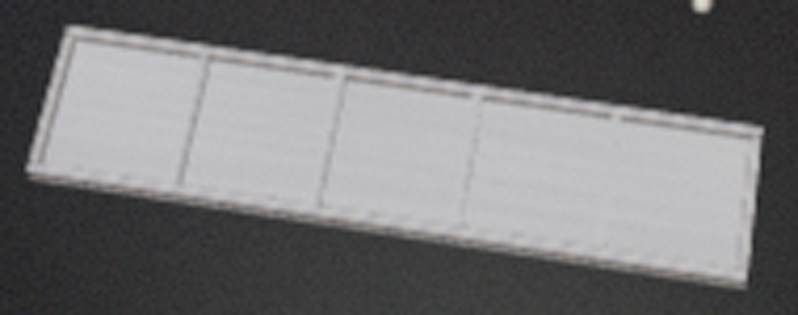

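View pics/tt.png

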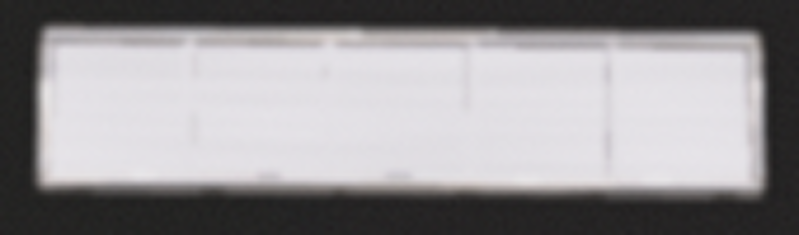

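```bash
python3 -m handwheel '{"delta_pos":[[20,15,0],[30,20,0],[30,20,0],[30,20,0],[16.5,16.5,0],[0,0,30],[0,0,30],[0,0,0]],"rotation":[[0,0,0],[0,0,0],[0,0,0],[0,0,0],[0,0,0],[0,0,0],[0,0,0],[0,0,0]],"claw":[1,1,1,1,1,1,1,1]}'
python3 - <<'E'
from h import *
s=robot.snapshot("wrist"); o=robot.get_obs(); print(o["tool_pos"],s["eye"])
cv2.imwrite("pics/w4.png",s["color"][:,:,::-1])
s=robot.snapshot("scene"); cv2.imwrite("pics/s4.png",s["color"][150:400,100:500,::-1].repeat(2,0).repeat(2,1))
E
```

```text
time: 6.9
tool_pos: [0.6631, 0.0968, 0.0744]
ee_rot: [3.141, 0.007, -0.001]
wrist_force: [-0.4, -0.6, -0.0]
width: 0.0443
[0.66441445 0.09708494 0.07692855] [0.66421799 0.17994715 0.25329305]
```

View pics/w4.png

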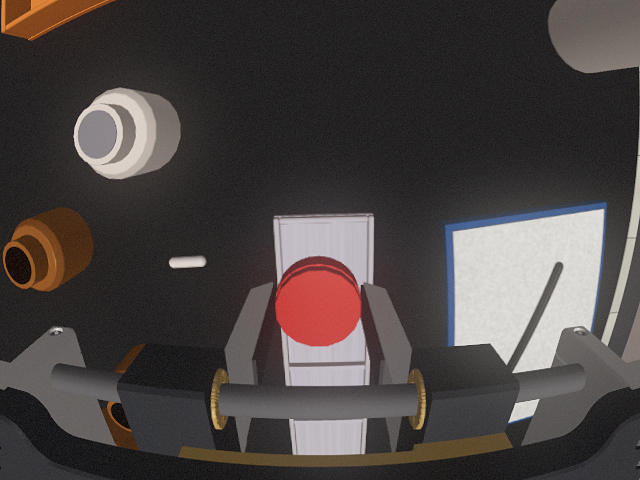

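View pics/s4.png

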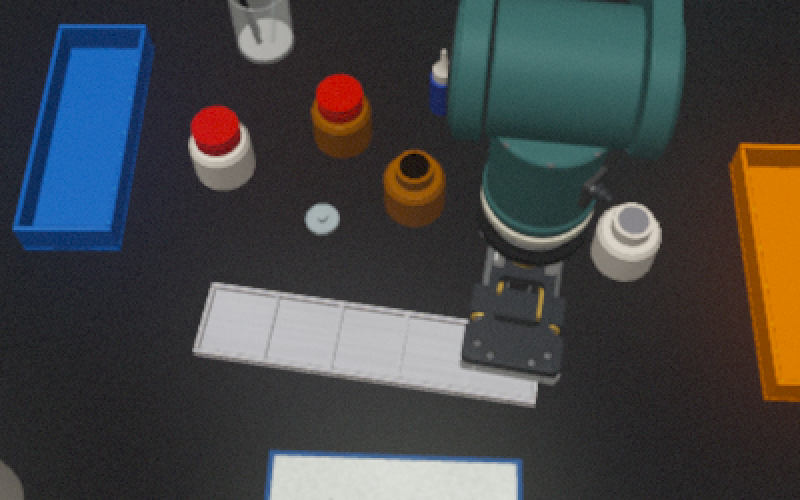

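```bash
python3 - <<'E'
from h import *
s=robot.snapshot("wrist")
print(wcast(s,[[275,215],[374,214],[289,363],[366,363]],.011).round(4), robot.get_obs()["tool_pos"],robot.get_obs()["ee_rot"])
E
```

```text
[[0.6359 0.1288 0.011 ]
 [0.7034 0.1294 0.011 ]
 [0.642  0.0095 0.011 ]
 [0.7034 0.009  0.011 ]] [0.66589545 0.09777279 0.07998136] [-3.14150275e+00 -2.55365330e-03 -3.97356977e-04]
```

```bash
python3 -m handwheel '{"delta_pos":[[2,0,10],[0,0,20],[0,0,20],[0,0,10],[0,0,5],[0,0,0],[0,0,0],[0,0,0]],"rotation":[[0,0,0],[0,0,0],[0,0,0],[0,0,0],[0,0,0],[0,0,0],[0,0,0],[0,0,0]],"claw":[1,1,1,1,1,1,1,1]}'
python3 - <<'E'
from h import *
import time
print([robot.get_obs()["tool_pos"].round(4).tolist() for i in range(1)])
s=robot.snapshot("wrist"); print(robot.get_obs()["tool_pos"])
cv2.imwrite("pics/w5.png",s["color"][:,:,::-1])
E
```

```text
time: 8.05
tool_pos: [0.6672, 0.0983, 0.0144]
ee_rot: [-3.141, -0.002, 0.0]
wrist_force: [0.7, 1.2, -0.4]
width: 0.0444
[[0.6672, 0.0983, 0.0144]]
[0.66708773 0.09828152 0.01430056]
```

View pics/w5.png

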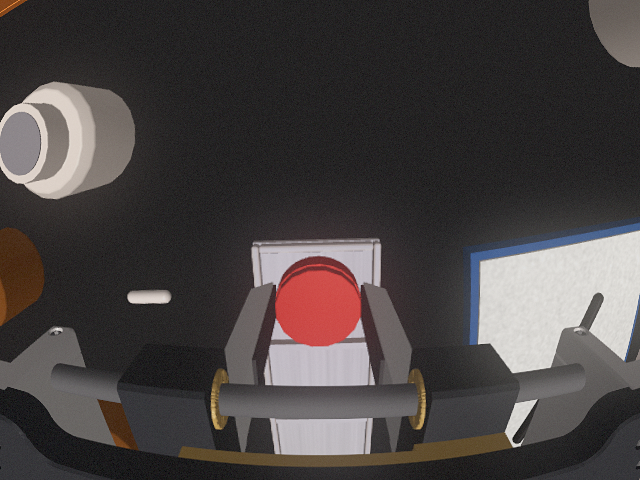

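```bash
python3 - <<'E'
from h import *
s=robot.snapshot("wrist")
print(wcast(s,[[253,242],[380,240],[275,343],[370,339]],.011).round(4), wcast(s,[[318,303]],.0245))
E
python3 -m handwheel '{"delta_pos":[[0,0,1],[0,0,0],[0,0,0],[0,0,0],[0,0,-10],[0,0,-20],[0,0,-30],[0,0,-30]],"rotation":[[0,0,0],[0,0,0],[0,0,0],[0,0,0],[0,0,0],[0,0,0],[0,0,0],[0,0,0]],"claw":[1,-0.2,-0.2,-0.2,-0.2,-1,-1,-1]}'
python3 - <<'E'
from h import *
s=robot.snapshot("wrist"); print(robot.get_obs()["tool_pos"])
cv2.imwrite("pics/w6.png",s["color"][:,:,::-1])
E
```

```text
[[0.6333 0.129  0.011 ]
 [0.6987 0.13   0.011 ]
 [0.6422 0.0689 0.011 ]
 [0.6964 0.0714 0.011 ]] [[0.66679039 0.1010447  0.0245    ]]
time: 9.15
tool_pos: [0.6671, 0.0983, 0.1054]
ee_rot: [-3.141, -0.002, -0.0]
wrist_force: [1.2, -0.1, 0.2]
width: 0.0832
[0.66976768 0.09848723 0.1111992 ]
```

View pics/w6.png

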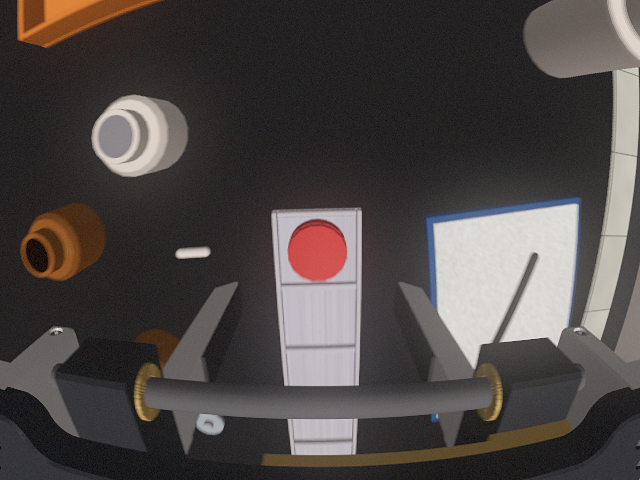

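```bash
python3 -m handwheel '{"delta_pos":[[-10,10,-30],[-30,30,-30],[-40,35,0],[-40,35,0],[-40,35,0],[-30,30,0],[-22,18,0],[0,0,0]],"rotation":[[0,0,0],[0,0,0],[0,0,0],[0,0,0],[0,0,0],[0,0,0],[0,0,0],[0,0,0]],"claw":[-1,-1,-1,-1,-1,-1,-1,-1]}'
python3 - <<'E'
from h import *
s=robot.snapshot("wrist"); print(robot.get_obs()["tool_pos"])
cv2.imwrite("pics/w7.png",s["color"][:,:,::-1])
for c,st,l in blobs(redm(s),200): print("w",c,st,wcast(s,c,.071))
for n in("top","scene"):
    s=robot.snapshot(n)
    for c,st,l in blobs(redm(s),60): print(n,c.round(1),st,cast(s,c,.065)[0][:2].round(4))
E
```

```text
time: 10.2
tool_pos: [0.454, -0.0957, 0.1637]
ee_rot: [3.141, -0.002, -0.003]
wrist_force: [0.6, -0.4, -0.2]
width: 0.0939
[ 0.45483722 -0.09506289  0.16354647]
w [534.22446324  41.9102147 ] [ 512   20   45   45 1537] [[0.63036997 0.07802665 0.071     ]]
w [320.34358974 244.67692308] [ 292  215   58   60 2730] [[ 0.45583328 -0.09296966  0.071     ]]
w [383.98616601 356.00247036] [ 360  330   50   52 2024] [[ 0.51149285 -0.19493377  0.071     ]]
top [77.7 22.8] [ 61   8  34  32 793] [0.9355 0.5176]
top [284.  167.3] [274 157  21  22 357] [0.6455 0.0903]
top [437.7 248.5] [431 242  14  14 134] [ 0.4999 -0.1962]
top [374.4 271.3] [371 263   7  17  95] [ 0.4539 -0.0822]
scene [270.5 199.5] [259 188  24  24 463] [ 0.4568 -0.0916]
scene [208.5 215.5] [196 204  25  25 491] [ 0.5136 -0.1971]
scene [353.6 330.4] [342 318  24  26 516] [0.6887 0.099 ]
scene [628.5 472.6] [614 463  26  17 332] [0.8297 0.5132]
```

View pics/w7.png

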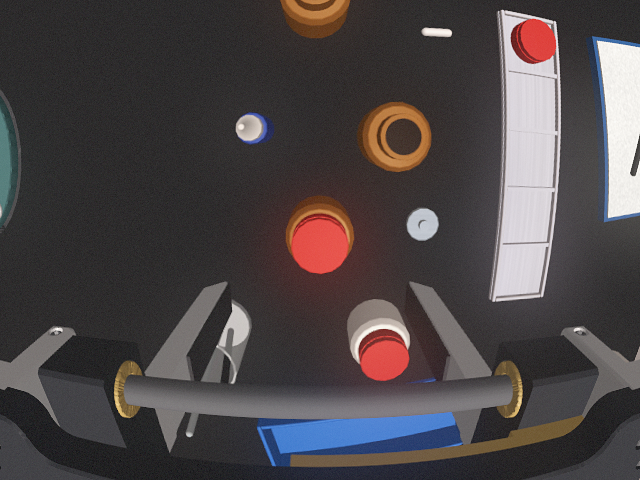

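```bash
python3 -m handwheel '{"delta_pos":[[1,-1.5,20],[0,0,30],[0,0,30],[0,0,15],[0,0,8],[0,0,0],[0,0,0],[0,0,0]],"rotation":[[0,0,0],[0,0,0],[0,0,0],[0,0,0],[0,0,0],[0,0,0],[0,0,0],[0,0,0]],"claw":[-1,-1,-1,-1,-1,-1,-1,-1]}'
python3 -m handwheel '{"delta_pos":[[0,0,0],[0,0,0],[0,0,0],[0,0,0],[0,0,0],[0,0,0],[0,0,-4],[0,0,-15]],"rotation":[[0,0,0],[0,0,0],[0,0,0],[0,0,0],[0,0,0],[0,0,0],[0,0,0],[0,0,0]],"claw":[1,1,1,1,1,1,1,1]}'
python3 -m handwheel '{"delta_pos":[[0,0,-20],[0,0,-20],[0,0,-10],[0,0,-5],[0,0,0],[0,0,0],[0,0,0],[0,0,0]],"rotation":[[0,0,0],[0,0,0],[0,0,0],[0,0,0],[0,0,0],[0,0,0],[0,0,0],[0,0,0]],"claw":[1,1,1,1,1,1,1,1]}'
python3 - <<'E'
from h import *
s=robot.snapshot("wrist"); print(robot.get_obs()["tool_pos"])
cv2.imwrite("pics/w8.png",s["color"][:,:,::-1])
E
```

```text
time: 11.35
tool_pos: [0.4563, -0.0935, 0.0605]
ee_rot: [3.141, -0.002, -0.0]
wrist_force: [0.2, -0.0, -0.3]
width: 0.094
time: 12.35
tool_pos: [0.4548, -0.093, 0.0782]
ee_rot: [-3.141, 0.002, 0.0]
wrist_force: [1.1, -0.7, -0.1]
width: 0.0433
time: 13.35
tool_pos: [0.4554, -0.0932, 0.133]
ee_rot: [-3.141, 0.001, 0.0]
wrist_force: [0.6, -0.2, -0.6]
width: 0.0434
[ 0.45545493 -0.09321893  0.13316009]
```

View pics/w8.png

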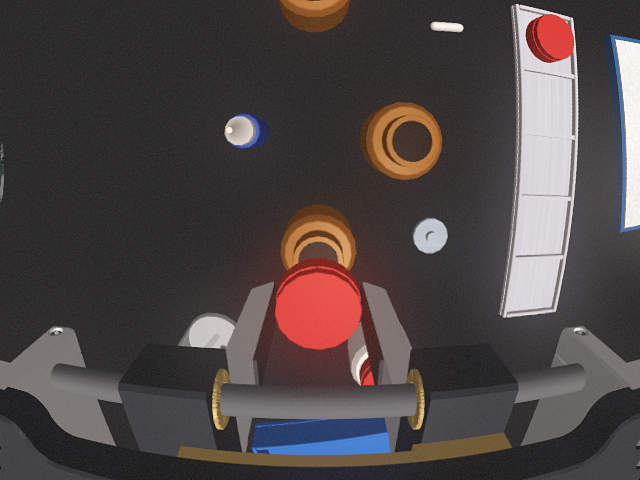

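```bash
python3 - <<'E'
from h import *
s=robot.snapshot("wrist")
print(wcast(s,[[502,316],[556,313],[517,256],[564,254],[577,136],[524,135],[514,8],[575,17]],.011).round(4)[:,:2])
E
```

```text
[[ 0.6385 -0.1733]
 [ 0.7086 -0.1751]
 [ 0.6434 -0.1104]
 [ 0.702  -0.109 ]
 [ 0.7016  0.0085]
 [ 0.6381  0.0023]
 [ 0.6299  0.1205]
 [ 0.7025  0.1289]]
```

```bash
python3 -m handwheel '{"delta_pos":[[25.5,-2.7,0],[40,-2,0],[50,-2,0],[50,-2,0],[50,-2,0],[0,0,30],[0,0,30],[0,0,20]],"rotation":[[0,0,0],[0,0,0],[0,0,0],[0,0,0],[0,0,0],[0,0,0],[0,0,0],[0,0,0]],"claw":[1,1,1,1,1,1,1,1]}'
python3 -m handwheel '{"delta_pos":[[0,0,0],[0,0,0],[0,0,20],[0,0,12],[0,0,7],[0,0,0],[0,0,0],[0,0,0]],"rotation":[[0,0,0],[0,0,0],[0,0,0],[0,0,0],[0,0,0],[0,0,0],[0,0,0],[0,0,0]],"claw":[1,1,1,1,1,1,1,1]}'
python3 - <<'E'
from h import *
s=robot.snapshot("wrist"); print(robot.get_obs()["tool_pos"])
cv2.imwrite("pics/w9.png",s["color"][:,:,::-1])
E
```

```text
time: 14.45
tool_pos: [0.6703, -0.0823, 0.051]
ee_rot: [-3.141, 0.003, 0.0]
wrist_force: [0.6, -0.4, -0.1]
width: 0.0433
time: 15.45
tool_pos: [0.6716, -0.0826, 0.0152]
ee_rot: [3.141, -0.001, 0.0]
wrist_force: [0.4, -0.6, 0.3]
width: 0.0432
[ 0.67155041 -0.08265566  0.01517919]
```

View pics/w9.png

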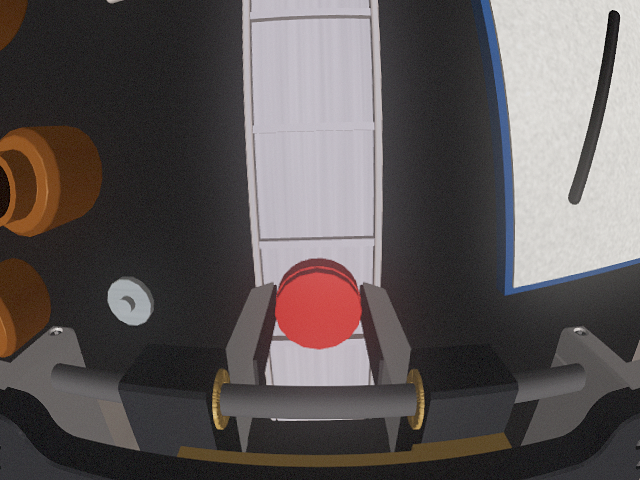

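```bash
python3 -m handwheel '{"delta_pos":[[0,0,2],[0,0,0],[0,0,0],[0,0,0],[0,0,-10],[0,0,-20],[0,0,-30],[0,0,-40]],"rotation":[[0,0,0],[0,0,0],[0,0,0],[0,0,0],[0,0,0],[0,0,0],[0,0,0],[0,0,0]],"claw":[1,-0.2,-0.2,-0.2,-0.2,-1,-1,-1]}'
python3 -m handwheel '{"delta_pos":[[-10,10,-30],[-20,15,-20],[-40,25,0],[-40,25,0],[-30,20,0],[-18,15,0],[0,7,0],[0,0,0]],"rotation":[[0,0,0],[0,0,0],[0,0,0],[0,0,0],[0,0,0],[0,0,0],[0,0,0],[0,0,0]],"claw":[-1,-1,-1,-1,-1,-1,-1,-1]}'
python3 - <<'E'
from h import *
s=robot.snapshot("wrist"); print(robot.get_obs()["tool_pos"])
cv2.imwrite("pics/w10.png",s["color"][:,:,::-1])
for c,st,l in blobs(redm(s),200): print("w",c,st,wcast(s,c,.071))
s=robot.snapshot("scene");cv2.imwrite("pics/s10.png",s["color"][:,:,::-1])
for c,st,l in blobs(redm(s),60): print("s",c.round(1),st,cast(s,c,.065)[0][:2].round(4))
E
```

```text
time: 16.5
tool_pos: [0.6709, -0.0825, 0.1143]
ee_rot: [-3.141, 0.0, 0.0]
wrist_force: [0.6, -0.0, 0.1]
width: 0.0828
time: 17.5
tool_pos: [0.5139, -0.1999, 0.1636]
ee_rot: [3.141, -0.002, -0.001]
wrist_force: [0.5, 0.1, -0.4]
width: 0.0943
[ 0.51398263 -0.19941044  0.16314607]
w [490.63052209 110.5227577 ] [ 471   88   41   46 1494] [[ 0.6472726  -0.08940669  0.071     ]]
w [316.7001119  246.09958971] [ 289  216   56   61 2681] [[ 0.51292037 -0.19818503  0.071     ]]
s [208.5 215.5] [196 204  25  25 491] [ 0.5136 -0.1971]
s [251.3 314.8] [240 302  24  26 497] [ 0.6926 -0.0721]
s [353.6 330.5] [342 318  24  26 519] [0.6887 0.099 ]
s [628.2 472.6] [613 463  27  17 340] [0.8297 0.5129]
```

View pics/w10.png

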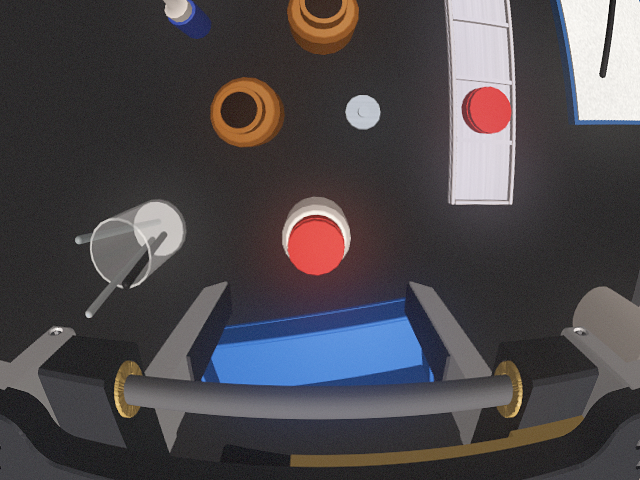

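View pics/s10.png

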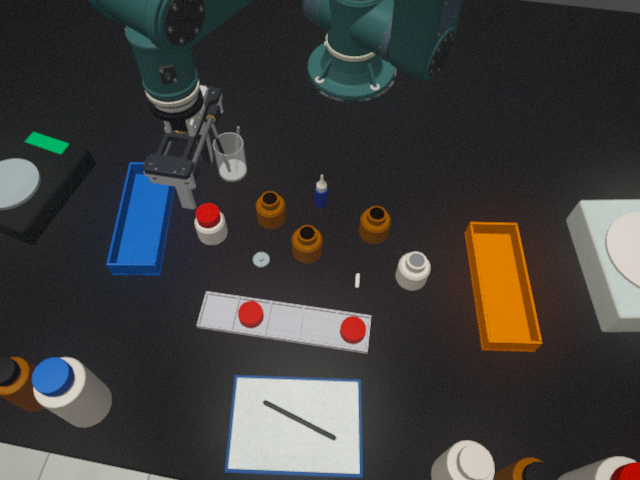

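```bash
python3 -m handwheel '{"delta_pos":[[-1,-1.2,20],[0,0,30],[0,0,30],[0,0,15],[0,0,8],[0,0,0],[0,0,0],[0,0,0]],"rotation":[[0,0,0],[0,0,0],[0,0,0],[0,0,0],[0,0,0],[0,0,0],[0,0,0],[0,0,0]],"claw":[-1,-1,-1,-1,-1,-1,-1,-1]}'
python3 -m handwheel '{"delta_pos":[[0,0,0],[0,0,0],[0,0,0],[0,0,0],[0,0,0],[0,0,0],[0,0,-4],[0,0,-15]],"rotation":[[0,0,0],[0,0,0],[0,0,0],[0,0,0],[0,0,0],[0,0,0],[0,0,0],[0,0,0]],"claw":[1,1,1,1,1,1,1,1]}'
python3 -m handwheel '{"delta_pos":[[0,0,-20],[0,0,-20],[0,0,-10],[0,0,-5],[0,0,0],[0,0,0],[0,0,0],[0,0,0]],"rotation":[[0,0,0],[0,0,0],[0,0,0],[0,0,0],[0,0,0],[0,0,0],[0,0,0],[0,0,0]],"claw":[1,1,1,1,1,1,1,1]}'
python3 - <<'E'
from h import *
s=robot.snapshot("wrist"); print(robot.get_obs()["tool_pos"])
cv2.imwrite("pics/w11.png",s["color"][:,:,::-1])
E
```

```text
time: 18.6
tool_pos: [0.5128, -0.1987, 0.0606]
ee_rot: [3.141, -0.002, -0.0]
wrist_force: [0.2, 0.8, 0.5]
width: 0.0939
time: 19.6
tool_pos: [0.5114, -0.198, 0.0781]
ee_rot: [-3.14, 0.002, -0.0]
wrist_force: [-0.4, -0.3, -0.2]
width: 0.0439
time: 20.6
tool_pos: [0.5119, -0.1983, 0.133]
ee_rot: [-3.141, 0.001, 0.0]
wrist_force: [-0.6, -0.1, 0.2]
width: 0.0439
[ 0.51194013 -0.19826141  0.13309997]
```

View pics/w11.png

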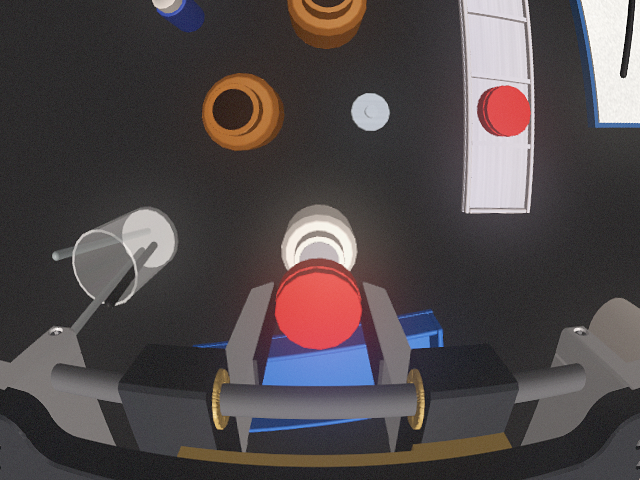

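```bash
python3 -m handwheel '{"delta_pos":[[21,-10.8,0],[35,-15,0],[35,-10,0],[35,-10,0],[35,-10,0],[0,0,30],[0,0,30],[0,0,20]],"rotation":[[0,0,0],[0,0,0],[0,0,0],[0,0,0],[0,0,0],[0,0,0],[0,0,0],[0,0,0]],"claw":[1,1,1,1,1,1,1,1]}'
python3 -m handwheel '{"delta_pos":[[0,0,0],[0,0,0],[0,0,20],[0,0,12],[0,0,7],[0,0,0],[0,0,0],[0,0,0]],"rotation":[[0,0,0],[0,0,0],[0,0,0],[0,0,0],[0,0,0],[0,0,0],[0,0,0],[0,0,0]],"claw":[1,1,1,1,1,1,1,1]}'
python3 - <<'E'
from h import *
s=robot.snapshot("wrist"); print(robot.get_obs()["tool_pos"])
cv2.imwrite("pics/w12.png",s["color"][:,:,::-1])
E
```

```text
time: 21.65
tool_pos: [0.6723, -0.1422, 0.0512]
ee_rot: [-3.141, 0.003, 0.0]
wrist_force: [-0.2, -0.8, -0.3]
width: 0.0437
time: 22.65
tool_pos: [0.6736, -0.1427, 0.0152]
ee_rot: [3.141, -0.001, -0.0]
wrist_force: [-0.3, -0.3, -0.0]
width: 0.0435
[ 0.67357975 -0.14269742  0.01524559]
```

View pics/w12.png

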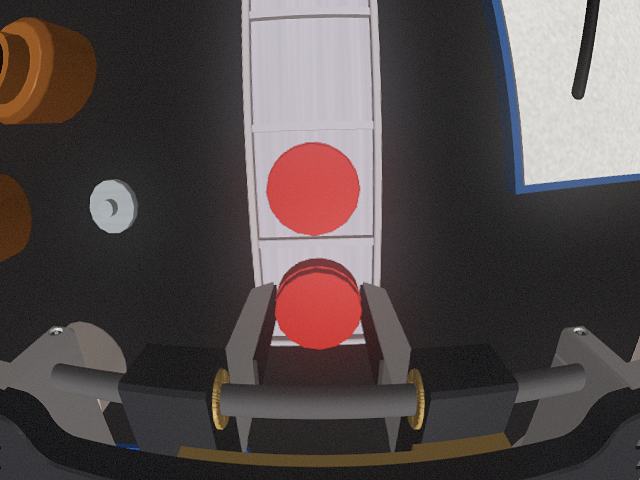

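Place 0 is lined up and cap 1 lies flat. I'll release here, then go look at the blue crate.

```bash
python3 -m handwheel '{"delta_pos":[[0,0,2],[0,0,0],[0,0,0],[0,0,0],[0,0,-10],[0,0,-20],[0,0,-30],[0,0,-40]],"rotation":[[0,0,0],[0,0,0],[0,0,0],[0,0,0],[0,0,0],[0,0,0],[0,0,0],[0,0,0]],"claw":[1,-0.2,-0.2,-0.2,-0.2,-1,-1,-1]}'
python3 -m handwheel '{"delta_pos":[[-20,0,-50],[-20,10,-50],[-40,15,0],[-40,15,0],[-30,15,0],[-10,0,0],[0,0,0],[0,0,0]],"rotation":[[0,0,0],[0,0,0],[0,0,0],[0,0,0],[0,0,0],[0,0,0],[0,0,0],[0,0,0]],"claw":[-1,-1,-1,-1,-1,-1,-1,-1]}'
python3 - <<'E'
from h import *
s=robot.snapshot("wrist"); print(robot.get_obs()["tool_pos"])
cv2.imwrite("pics/w13.png",s["color"][:,:,::-1])
for n in("scene","top"):
    s=robot.snapshot(n);cv2.imwrite(f"pics/{n}13.png",s["color"][:,:,::-1])
E
```

```text
time: 23.7
tool_pos: [0.6728, -0.1425, 0.1142]
ee_rot: [-3.141, 0.0, -0.0]
wrist_force: [0.7, -0.3, 0.1]
width: 0.0828
time: 24.7
tool_pos: [0.514, -0.1971, 0.2128]
ee_rot: [-3.141, -0.001, 0.001]
wrist_force: [-0.5, -0.6, 0.4]
width: 0.0937
[ 0.51397942 -0.19705816  0.21244871]
```

View pics/w13.png

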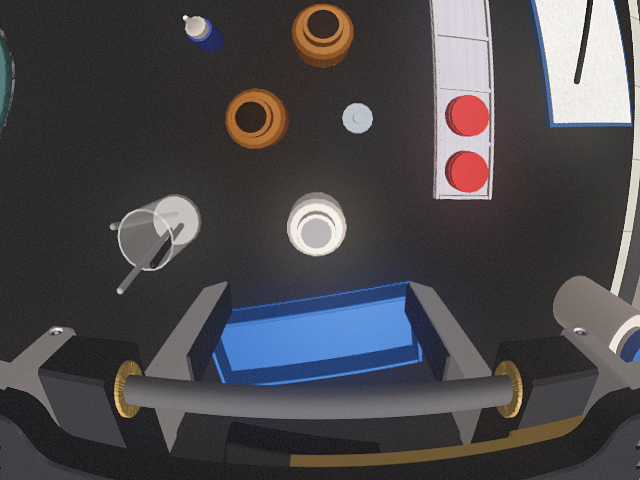

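View pics/scene13.png

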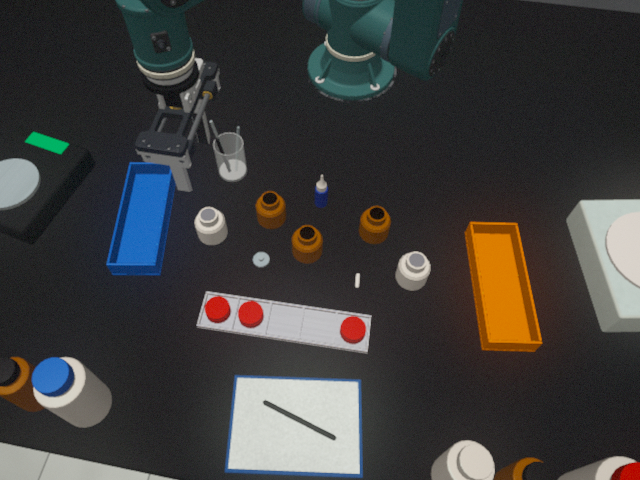

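```bash
python3 - <<'E'
from h import *
t=cv2.imread("pics/top0.png"); s=cv2.imread("pics/scene0.png")
def cr(im,x,y,w,h): return cv2.resize(im[y:y+h,x:x+w],(390,590),interpolation=cv2.INTER_CUBIC)
# each 100x151 -> 3.9x
cv2.imwrite("pics/cb.png",np.hstack([cr(t,465,175,100,151),cr(s,95,150,100,151)]))
cv2.imwrite("pics/co.png",np.hstack([cr(t,100,155,100,151),cr(s,455,210,100,151)]))
E
```

```text
(no output)
```

View pics/cb.png

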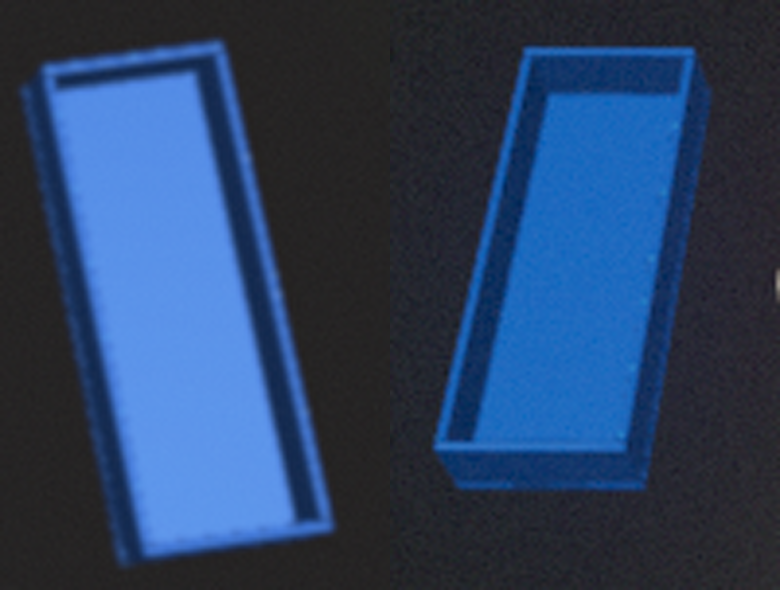

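View pics/co.png

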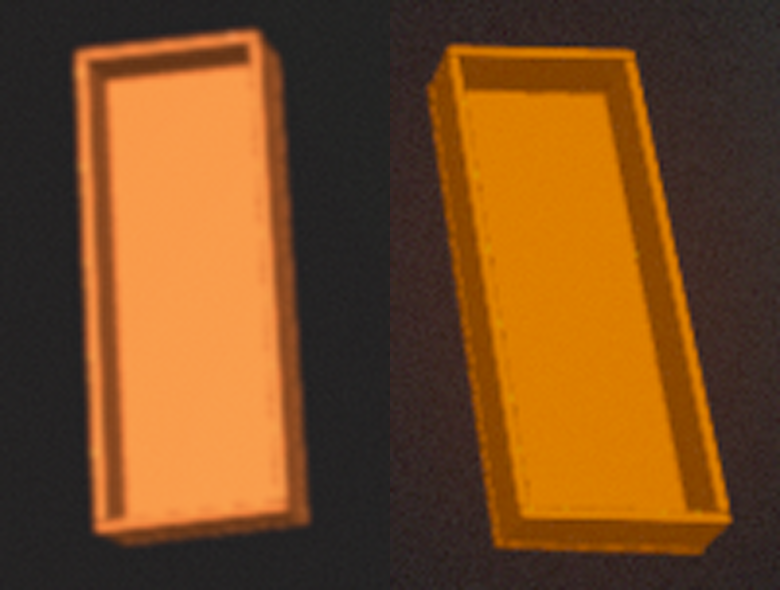

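```bash
python3 - <<'E'
from h import *
T=robot.snapshot("top");S=robot.snapshot("scene")
for nm,c,off,pts in (("blue T",T,(465,175),[(40,65),(222,40),(333,528),(140,559)]),("blue S",S,(95,150),[(135,48),(305,48),(238,449),(45,447)]),
 ("or T",T,(100,155),[(75,50),(259,32),(291,515),(97,533)]),("or S",S,(455,210),[(58,50),(243,52),(340,520),(128,518)])):
    p=cast(c,np.array(pts)/3.907+off,.04)[:,:2]
    L=[np.linalg.norm(p[i]-p[(i+1)%4]).round(4) for i in range(4)]
    d=(p[0]+p[1]-p[2]-p[3]); d=d if d[0]>0 else -d
    print(nm,p.round(4).tolist(),L,p.mean(0).round(4),"yaw",np.arctan2(d[1],d[0]).round(3))
W=robot.snapshot("wrist"); print(robot.get_obs()["tool_pos"])
H=hsv(W)
# white jar neck ring: 
print(wcast(W,[[316,232]],.066), wcast(W,[[212,352],[425,358],[215,306],[407,282]],.04))
E
```

```text
blue T [[0.6187, -0.273], [0.6346, -0.3617], [0.3986, -0.4033], [0.381, -0.3136]] [np.float64(0.0901), np.float64(0.2396), np.float64(0.0914), np.float64(0.2411)] [ 0.5082 -0.3379] yaw 0.172
blue S [[0.4012, -0.4004], [0.3849, -0.3128], [0.6195, -0.2696], [0.635, -0.3582]] [np.float64(0.0891), np.float64(0.2385), np.float64(0.0899), np.float64(0.2376)] [ 0.5101 -0.3352] yaw 0.18
or T [[0.6424, 0.4089], [0.6549, 0.3192], [0.4163, 0.281], [0.4045, 0.3711]] [np.float64(0.0905), np.float64(0.2416), np.float64(0.0908), np.float64(0.2408)] [0.5295 0.345 ] yaw 0.158
or S [[0.4235, 0.2863], [0.4084, 0.3743], [0.643, 0.4102], [0.6587, 0.3217]] [np.float64(0.0893), np.float64(0.2374), np.float64(0.0899), np.float64(0.2378)] [0.5334 0.3481] yaw 0.151
[ 0.51346135 -0.19730454  0.21208629]
[[ 0.51149005 -0.19816255  0.066     ]] [[ 0.39181448 -0.3460205   0.04      ]
 [ 0.63715406 -0.35454135  0.04      ]
 [ 0.40260282 -0.28648476  0.04      ]
 [ 0.60577305 -0.25820581  0.04      ]]
```

```bash
python3 - <<'E'
from h import *
W=robot.snapshot("wrist"); print(robot.get_obs()["tool_pos"])
print("rods",wcast(W,[[121,291],[112,227]],.145),"beaker rim c",wcast(W,[[146,240]],.085),"base",wcast(W,[[177,219]],.0), "dropper tip",wcast(W,[[186,18]],.09))
print("ambers",wcast(W,[[251,117],[323,24]],.066))
E
```

```text
[ 0.51337518 -0.19739109  0.21215835]
rods [[ 0.35547469 -0.22554612  0.145     ]
 [ 0.35667146 -0.17287334  0.145     ]] beaker rim c [[ 0.35457851 -0.20007139  0.085     ]] base [[ 0.35375216 -0.19935866  0.        ]] dropper tip [[ 0.40261948 -0.00504306  0.09      ]]
ambers [[ 0.45505383 -0.09461736  0.066     ]
 [ 0.51757315 -0.01122421  0.066     ]]
```

```bash
python3 -m handwheel '{"delta_pos":[[-1.4,0.7,30],[0,0,40],[0,0,40],[0,0,40],[0,0,25],[0,0,12],[0,0,5],[0,0,0]],"rotation":[[0,0,0],[0,0,0],[0,0,0],[0,0,0],[0,0,0],[0,0,0],[0,0,0],[0,0,0]],"claw":[-1,-1,-1,-1,-1,-1,-1,-1]}'
python3 -m handwheel '{"delta_pos":[[0,0,0],[0,0,0],[0,0,0],[0,0,0],[0,0,0],[0,0,0],[0,0,0],[0,0,0]],"rotation":[[0,0,0],[0,0,0],[0,0,0],[0,0,0],[0,0,0],[0,0,0],[0,0,0],[0,0,0]],"claw":[1,1,1,1,1,1,1,1]}'
python3 -m handwheel '{"delta_pos":[[0,0,-5],[0,0,-15],[0,0,-20],[0,0,-15],[0,0,-5],[0,0,0],[0,0,0],[0,0,0]],"rotation":[[0,0,0],[0,0,0],[0,0,0],[0,0,0],[0,0,0],[0,0,0],[0,0,0],[0,0,0]],"claw":[1,1,1,1,1,1,1,1]}'
python3 - <<'E'
from h import *
s=robot.snapshot("wrist"); print(robot.get_obs()["tool_pos"])
cv2.imwrite("pics/w14.png",s["color"][:,:,::-1])
s=robot.snapshot("scene");cv2.imwrite("pics/s14.png",s["color"][130:380,90:490,::-1].repeat(2,0).repeat(2,1))
E
```

```text
time: 26.05
tool_pos: [0.5123, -0.1986, 0.0213]
ee_rot: [3.141, -0.001, -0.0]
wrist_force: [-0.2, 0.1, 1.4]
width: 0.0939
time: 27.05
tool_pos: [0.5119, -0.1983, 0.0207]
ee_rot: [3.141, -0.001, 0.0]
wrist_force: [1.0, 0.3, 1.9]
width: 0.0574
time: 28.05
tool_pos: [0.5112, -0.198, 0.0795]
ee_rot: [-3.141, 0.002, 0.0]
wrist_force: [1.1, 0.2, -2.9]
width: 0.0574
[ 0.51126673 -0.19805421  0.07968731]
```

View pics/w14.png

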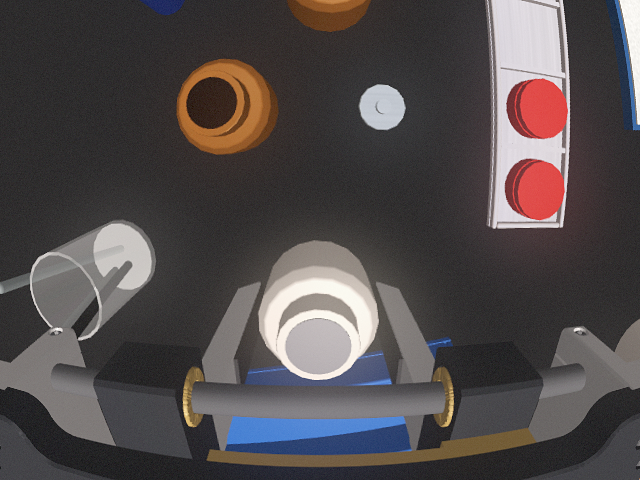

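View pics/s14.png

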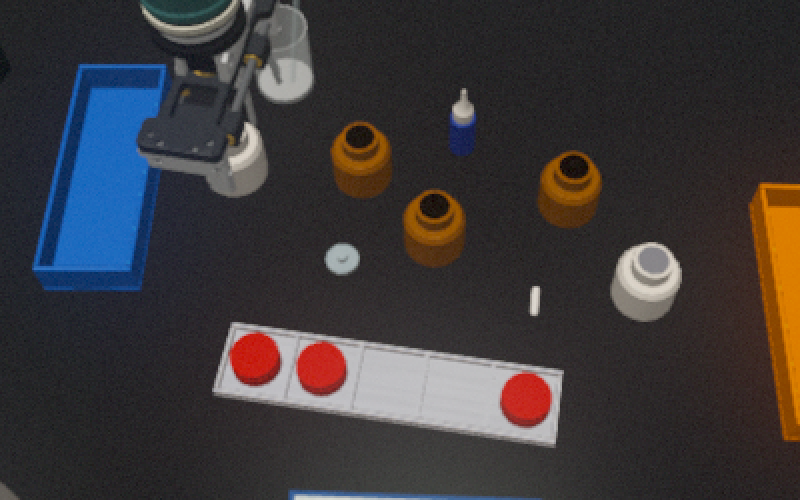

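```bash
python3 -m handwheel '{"delta_pos":[[8,14,0],[12,22,0],[15,27,0],[15,27,0],[11,22,0],[5.7,14,0],[0,0,0],[0,0,0]],"rotation":[[0,0,0],[0,0,0],[0,0,0],[0,0,0],[0,0,0],[0,0,0],[0,0,0],[0,0,0]],"claw":[1,1,1,1,1,1,1,1]}'
python3 -m handwheel '{"delta_pos":[[0,0,0],[0,0,0],[0,0,0],[0,0,0],[0,0,0],[0,0,0],[0,0,0],[0,0,0]],"rotation":[[0,0,0.08],[0,0,0.12],[0,0,0.12],[0,0,0.12],[0,0,0.1],[0,0,0.07],[0,0,0],[0,0,0]],"claw":[1,1,1,1,1,1,1,1]}'
python3 - <<'E'
from h import *
s=robot.snapshot("wrist"); print(robot.get_obs()["tool_pos"],robot.get_obs()["ee_rot"])
cv2.imwrite("pics/w15.png",s["color"][:,:,::-1])
s=robot.snapshot("scene");cv2.imwrite("pics/s15.png",s["color"][130:380,50:450,::-1].repeat(2,0).repeat(2,1))
E
```

```text
time: 29.15
tool_pos: [0.5782, -0.3237, 0.0803]
ee_rot: [-3.141, 0.0, 0.0]
wrist_force: [-0.5, 0.1, -2.2]
width: 0.0574
time: 30.15
tool_pos: [0.5783, -0.3237, 0.0807]
ee_rot: [-3.141, -0.0, -0.608]
wrist_force: [0.8, 0.4, -1.1]
width: 0.0578
[ 0.57835489 -0.3238435   0.08059682] [-3.14145476e+00  1.32455320e-05 -6.08749025e-01]
```

View pics/w15.png

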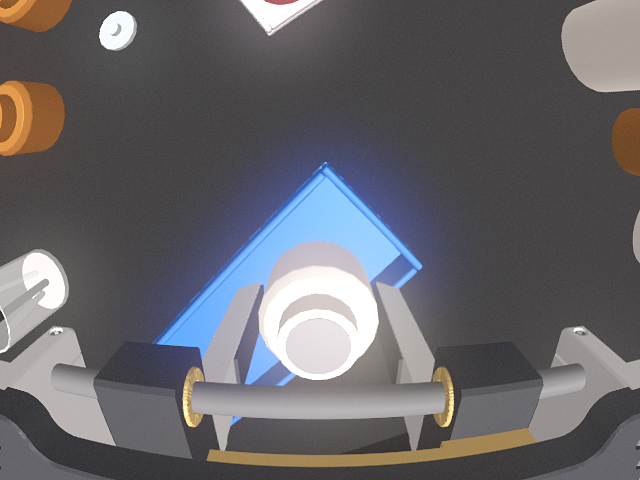

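View pics/s15.png

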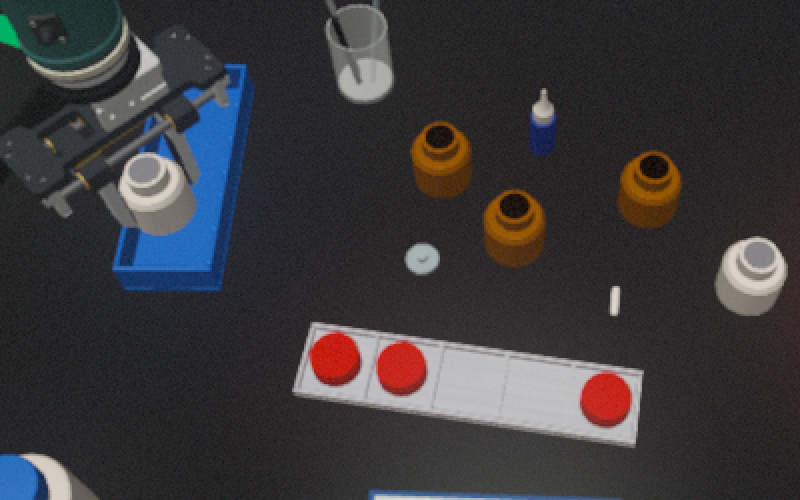

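```bash
python3 - <<'E'
from h import *
s=robot.snapshot("wrist")
p=wcast(s,[[325,164],[421,267]],.04); print(p)
u=np.array([np.cos(.176),np.sin(.176)]); print(p[:,:2].mean(0)-u*.12)
E
```

```text
[[ 0.62003475 -0.27080459  0.04      ]
 [ 0.63418806 -0.35931566  0.04      ]]
[ 0.50896517 -0.33607126]
```

```bash
python3 -m handwheel '{"delta_pos":[[0,0,10],[0,0,15],[0,0,15],[0,0,8],[0,0,4],[0,0,2],[0,0,0],[0,0,0]],"rotation":[[0,0,0],[0,0,0],[0,0,0],[0,0,0],[0,0,0],[0,0,0],[0,0,0],[0,0,0]],"claw":[1,1,1,1,1,1,1,1]}'
python3 - <<'E'
from h import *
s=robot.snapshot("wrist"); print(robot.get_obs()["tool_pos"],robot.get_obs()["wrist_force"])
cv2.imwrite("pics/w16.png",s["color"][:,:,::-1])
E
```

```text
time: 31.3
tool_pos: [0.5788, -0.3245, 0.0271]
ee_rot: [-3.141, -0.001, -0.61]
wrist_force: [0.0, 0.4, -1.5]
width: 0.058
[ 0.57872843 -0.3244472   0.0270887 ] [ 0.06631974 -0.21893723 -2.17226332]
```

View pics/w16.png

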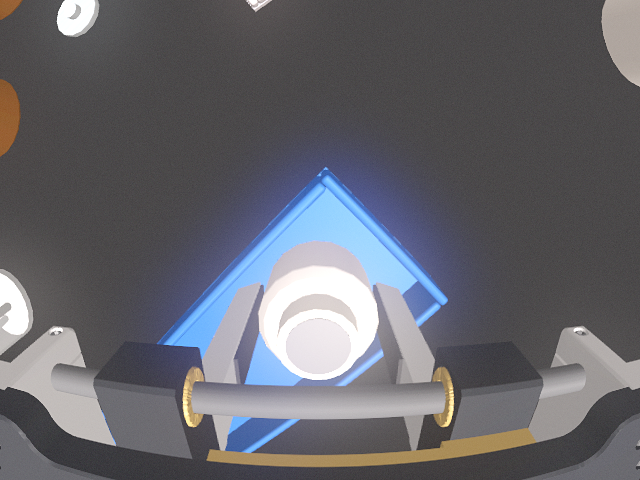

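```bash
python3 -m handwheel '{"delta_pos":[[0,0,1],[0,0,0],[0,0,0],[0,0,0],[0,0,0],[0,0,-10],[0,0,-20],[0,0,-20]],"rotation":[[0,0,0],[0,0,0],[0,0,0],[0,0,0],[0,0,0],[0,0,0],[0,0,0],[0,0,0]],"claw":[1,-0.42,-0.42,-0.42,-0.42,-0.42,-0.42,-0.42]}'
python3 -m handwheel '{"delta_pos":[[0,0,-30],[0,0,-40],[0,0,-40],[0,0,-20],[0,0,0],[0,0,0],[0,0,0],[0,0,0]],"rotation":[[0,0,0],[0,0,0],[0,0,0],[0,0,0],[0,0,0],[0,0,0],[0,0,0],[0,0,0]],"claw":[-0.42,-1,-1,-1,-1,-1,-1,-1]}'
python3 - <<'E'
from h import *
s=robot.snapshot("wrist"); print(robot.get_obs()["tool_pos"],robot.get_obs()["wrist_force"])
cv2.imwrite("pics/w17.png",s["color"][:,:,::-1])
E
```

```text
time: 32.35
tool_pos: [0.5789, -0.3246, 0.0778]
ee_rot: [-3.141, -0.002, -0.61]
wrist_force: [-0.4, 0.7, 1.0]
width: 0.0664
time: 33.35
tool_pos: [0.578, -0.324, 0.204]
ee_rot: [-3.142, 0.002, -0.61]
wrist_force: [-0.1, -1.1, -0.0]
width: 0.0941
[ 0.57808849 -0.32407708  0.20431628] [-0.14015976 -0.59666344 -0.40074988]
```

View pics/w17.png

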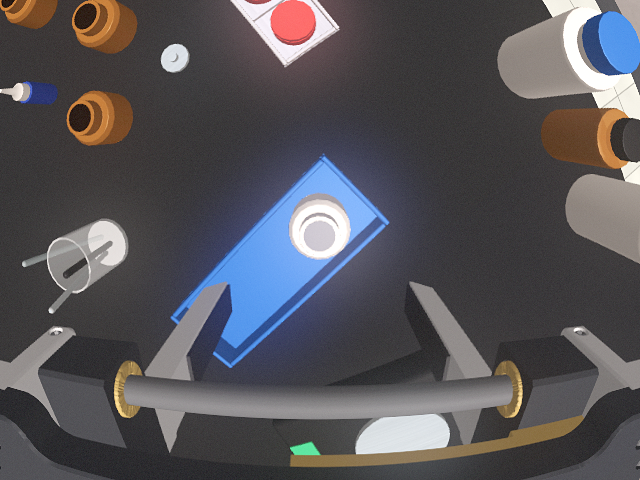

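```bash
python3 -m handwheel '{"delta_pos":[[0,0,0],[0,0,0],[0,0,0],[0,0,0],[0,0,0],[-30,-50,0],[-30,-50,0],[-30,-50,0]],"rotation":[[0,0,-0.1],[0,0,-0.13],[0,0,-0.13],[0,0,-0.13],[0,0,-0.12],[0,0,0],[0,0,0],[0,0,0]],"claw":[-1,-1,-1,-1,-1,-1,-1,-1]}'
python3 -m handwheel '{"delta_pos":[[-20,-45,0],[-13,-35,0],[0,0,0],[0,0,0],[0,0,0],[0,0,0],[0,0,0],[0,0,0]],"rotation":[[0,0,0],[0,0,0],[0,0,0],[0,0,0],[0,0,0],[0,0,0],[0,0,0],[0,0,0]],"claw":[-1,-1,-1,-1,-1,-1,-1,-1]}'
python3 - <<'E'
from h import *
s=robot.snapshot("wrist"); print(robot.get_obs()["tool_pos"],robot.get_obs()["ee_rot"])
cv2.imwrite("pics/w18.png",s["color"][:,:,::-1])
s=robot.snapshot("scene");cv2.imwrite("pics/s18.png",s["color"][:,:,::-1])
E
```

```text
time: 34.4
tool_pos: [0.4873, -0.1728, 0.2049]
ee_rot: [-3.141, 0.0, -0.0]
wrist_force: [-0.3, 0.8, 0.5]
width: 0.0942
time: 35.4
tool_pos: [0.4554, -0.0945, 0.2053]
ee_rot: [-3.141, 0.0, -0.0]
wrist_force: [1.1, -0.4, 0.3]
width: 0.0941
[ 0.45544207 -0.09442323  0.20541278] [-3.14144212e+00  8.09990495e-05 -2.81359774e-04]
```

View pics/w18.png

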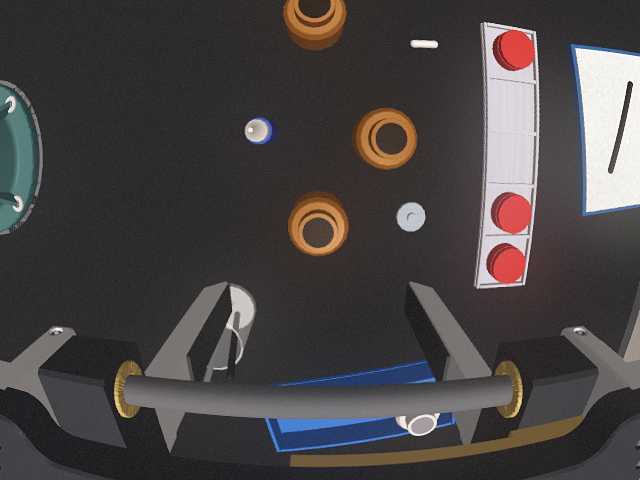

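View pics/s18.png

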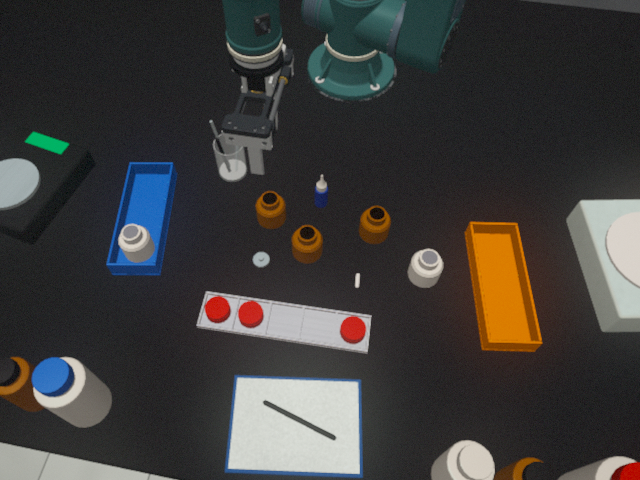

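White1 has been knocked aside, from scene pixel (412,270) to (425,265), so I'll re-measure it when I get to it. Amber2 is next, with its neck at (318,231).

```bash
python3 - <<'E'
from h import *
s=robot.snapshot("wrist"); print(robot.get_obs()["tool_pos"])
print(wcast(s,[[318,231.5],[390,138]],.066))
E
```

```text
[ 0.45541703 -0.09433747  0.20546108]
[[ 0.45521644 -0.09317559  0.066     ]
 [ 0.5168952  -0.01025887  0.066     ]]
```

```bash
python3 -m handwheel '{"delta_pos":[[0,0,30],[0,0,40],[0,0,40],[0,0,30],[0,0,25],[0,0,12],[0,0,8],[0,0,0]],"rotation":[[0,0,0],[0,0,0],[0,0,0],[0,0,0],[0,0,0],[0,0,0],[0,0,0],[0,0,0]],"claw":[-1,-1,-1,-1,-1,-1,-1,-1]}'
python3 -m handwheel '{"delta_pos":[[0,0,0],[0,0,0],[0,0,0],[0,0,0],[0,0,0],[0,0,0],[0,0,0],[0,0,0]],"rotation":[[0,0,0],[0,0,0],[0,0,0],[0,0,0],[0,0,0],[0,0,0],[0,0,0],[0,0,0]],"claw":[1,1,1,1,1,1,1,1]}'
python3 - <<'E'
from h import *
s=robot.snapshot("wrist"); print(robot.get_obs()["tool_pos"])
cv2.imwrite("pics/w19.png",s["color"][:,:,::-1])
E
```

```text
time: 36.55
tool_pos: [0.4556, -0.0943, 0.0207]
ee_rot: [-3.142, -0.0, 0.0]
wrist_force: [0.7, -0.5, 0.1]
width: 0.094
time: 37.55
tool_pos: [0.4555, -0.0943, 0.0207]
ee_rot: [3.142, -0.0, -0.0]
wrist_force: [-0.9, 0.2, 3.0]
width: 0.0574
[ 0.45548972 -0.09430343  0.02069537]
```

View pics/w19.png

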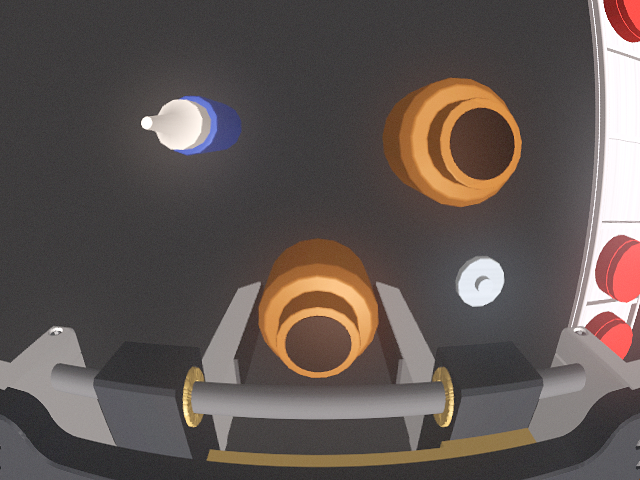

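```bash
python3 -m handwheel '{"delta_pos":[[0,0,-10],[0,0,-25],[0,0,-25],[20,0,0],[40,0,0],[45,0,0],[30,-15,0],[10,-30,0]],"rotation":[[0,0,0],[0,0,0],[0,0,0],[0,0,0],[0,0,0],[0,0,0],[0,0,0],[0,0,0]],"claw":[1,1,1,1,1,1,1,1]}'
python3 -m handwheel '{"delta_pos":[[0,-40,0],[0,-45,0],[0,-45,0],[0,-45,0],[0,-45,0],[0,-45,0],[0,-30,0],[0,-15,0]],"rotation":[[0,0,0],[0,0,0],[0,0,0],[0,0,0],[0,0,0],[0,0,0],[0,0,0],[0,0,0]],"claw":[1,1,1,1,1,1,1,1]}'
python3 - <<'E'
from h import *
s=robot.snapshot("wrist"); print(robot.get_obs()["tool_pos"],robot.get_obs()["width"])
cv2.imwrite("pics/w20.png",s["color"][:,:,::-1])
E
```

```text
time: 38.6
tool_pos: [0.6018, -0.0496, 0.0797]
ee_rot: [-3.142, 0.001, -0.002]
wrist_force: [0.5, -0.2, -2.2]
width: 0.0577
time: 39.6
tool_pos: [0.5998, 0.2623, 0.0799]
ee_rot: [3.141, 0.001, 0.002]
wrist_force: [-0.3, 0.1, -3.0]
width: 0.0574
[0.59978507 0.26349779 0.0799622 ] 0.057853486609911985
```

View pics/w20.png

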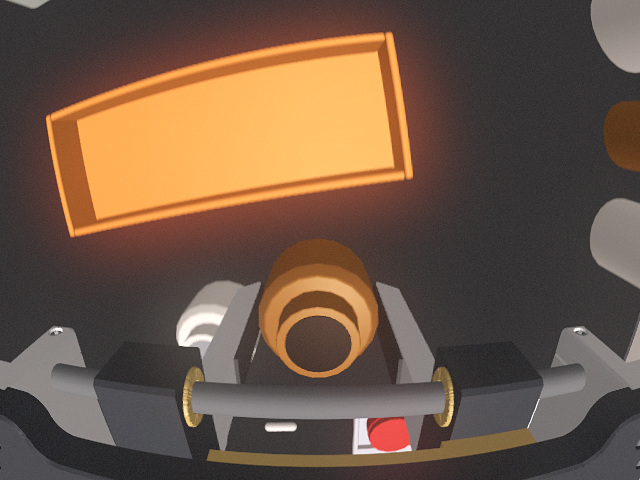

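```bash
python3 - <<'E'
from h import *
s=robot.snapshot("wrist"); print(robot.get_obs()["tool_pos"])
p=wcast(s,[[47,118],[390,33],[412,178],[71,237]],.04)[:,:2];d=p[1]+p[2]-p[0]-p[3]
print(p,p.mean(0),np.arctan2(d[1],d[0]),np.linalg.norm(d)/2)
print(proj(robot.snapshot("scene"),[.53,.21,.06]))
E
```

```text
[0.60000689 0.2617542  0.07999855]
[[0.40884361 0.3744448 ]
 [0.64165358 0.41189947]
 [0.65598927 0.32391761]
 [0.42177388 0.28741735]] [0.53206508 0.34941981] 0.15704911999162646 0.23642230271961678
[[427.6218219  259.49097037]]
```

```bash
python3 -m handwheel '{"delta_pos":[[3,-25,0],[4,-40,0],[0,-25,0],[0,-8,0],[0,0,0],[0,0,0],[0,0,0],[0,0,0]],"rotation":[[0,0,0],[0,0,0],[0,0,0],[0,0,0],[0,0,0.08],[0,0,0.12],[0,0,0.13],[0,0,0.13]],"claw":[1,1,1,1,1,1,1,1]}'
python3 -m handwheel '{"delta_pos":[[0,0,0],[0,0,0],[0,0,0],[0,0,10],[0,0,15],[0,0,10],[0,0,0],[0,0,0]],"rotation":[[0,0,0.11],[0,0,0.06],[0,0,0],[0,0,0],[0,0,0],[0,0,0],[0,0,0],[0,0,0]],"claw":[1,1,1,1,1,1,1,1]}'
python3 - <<'E'
from h import *
s=robot.snapshot("wrist"); print(robot.get_obs()["tool_pos"],robot.get_obs()["width"])
cv2.imwrite("pics/w21.png",s["color"][:,:,::-1])
E
```

```text
time: 40.75
tool_pos: [0.6079, 0.3564, 0.0805]
ee_rot: [3.14, -0.0, -0.466]
wrist_force: [-0.2, 0.4, -3.0]
width: 0.0577
time: 41.75
tool_pos: [0.6075, 0.3589, 0.0455]
ee_rot: [-3.141, -0.0, -0.63]
wrist_force: [0.2, -0.3, -0.2]
width: 0.0576
[0.60778306 0.35899825 0.04608978] 0.057766257394172064
```

View pics/w21.png

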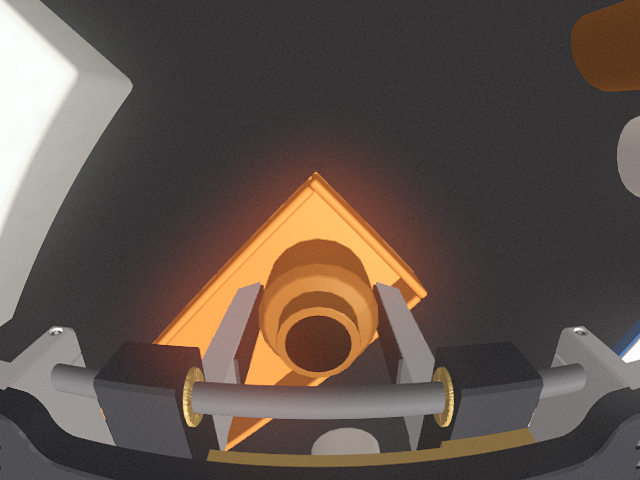

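```bash
python3 - <<'E'
from h import *
s=robot.snapshot("wrist"); print(robot.get_obs()["tool_pos"])
p=wcast(s,[[315,173],[426,293]],.04)[:,:2]; print(p)
d=p[0]-p[1]; u=np.array([d[1],-d[0]])/np.linalg.norm(d); print(np.linalg.norm(d),np.arctan2(u[1],u[0]),p.mean(0)-.12*u, p.mean(0)-.044*u)
E
```

```text
[0.60786068 0.35906411 0.04631154]
[[0.64474801 0.41291502]
 [0.65624251 0.3235916 ]]
0.09005996380070094 0.12798073896808504 [0.53147666 0.35293751] [0.60685511 0.36263752]
```

```bash
python3 -m handwheel '{"delta_pos":[[-0.9,-1.2,6],[0,0,6],[0,0,4],[0,0,3],[0,0,0],[0,0,0],[0,0,0],[0,0,0]],"rotation":[[0,0,0],[0,0,0],[0,0,0],[0,0,0],[0,0,0],[0,0,0],[0,0,0],[0,0,0]],"claw":[1,1,1,1,1,1,-0.42,-0.42]}'
python3 -m handwheel '{"delta_pos":[[0,0,0],[0,0,0],[0,0,-10],[0,0,-20],[0,0,-20],[0,0,-40],[0,0,-40],[0,0,-40]],"rotation":[[0,0,0],[0,0,0],[0,0,0],[0,0,0],[0,0,0],[0,0,0],[0,0,0],[0,0,0]],"claw":[-0.42,-0.42,-0.42,-0.42,-0.42,-0.42,-1,-1]}'
python3 - <<'E'
from h import *
s=robot.snapshot("wrist"); print(robot.get_obs()["tool_pos"],robot.get_obs()["width"])
cv2.imwrite("pics/w22.png",s["color"][:,:,::-1])
E
```

```text
time: 42.85
tool_pos: [0.6073, 0.3608, 0.0272]
ee_rot: [-3.141, 0.001, -0.63]
wrist_force: [-2.8, 1.3, 0.7]
width: 0.0667
time: 43.85
tool_pos: [0.6077, 0.3602, 0.2002]
ee_rot: [-3.139, -0.002, -0.63]
wrist_force: [-0.0, 0.1, -0.2]
width: 0.0833
[0.60983468 0.36123607 0.20776997] 0.08713814482170476
```

View pics/w22.png

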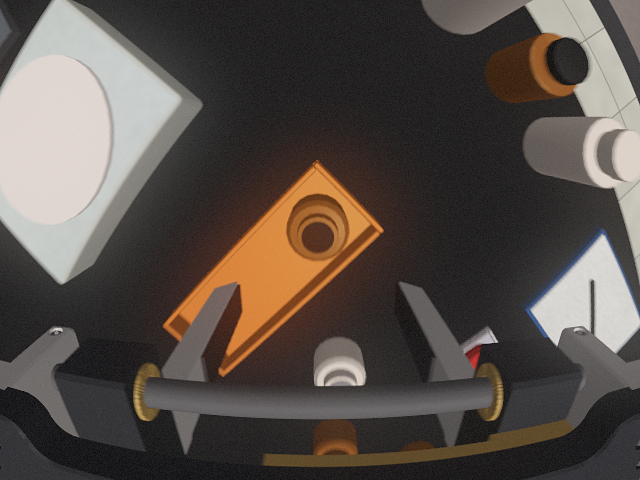

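```bash
python3 -m handwheel '{"delta_pos":[[0,0,0],[0,0,0],[0,0,0],[0,0,0],[0,0,0],[-30,40,0],[-35,50,0],[-35,50,0]],"rotation":[[0,0,-0.1],[0,0,-0.14],[0,0,-0.14],[0,0,-0.14],[0,0,-0.11],[0,0,0],[0,0,0],[0,0,0]],"claw":[-1,-1,-1,-1,-1,-1,-1,-1]}'
python3 -m handwheel '{"delta_pos":[[-30,50,0],[-23,40,0],[0,22,0],[0,0,0],[0,0,0],[0,0,0],[0,0,0],[0,0,0]],"rotation":[[0,0,0],[0,0,0],[0,0,0],[0,0,0],[0,0,0],[0,0,0],[0,0,0],[0,0,0]],"claw":[-1,-1,-1,-1,-1,-1,-1,-1]}'
python3 - <<'E'
from h import *
s=robot.snapshot("wrist"); print(robot.get_obs()["tool_pos"],robot.get_obs()["ee_rot"])
cv2.imwrite("pics/w23.png",s["color"][:,:,::-1])
s=robot.snapshot("scene");cv2.imwrite("pics/s23.png",s["color"][:,:,::-1])
E
```

```text
time: 44.9
tool_pos: [0.5068, 0.2189, 0.1979]
ee_rot: [-3.141, -0.003, 0.0]
wrist_force: [0.7, -0.7, 1.0]
width: 0.0935
time: 45.9
tool_pos: [0.4544, 0.1087, 0.1963]
ee_rot: [-3.142, 0.0, 0.001]
wrist_force: [-0.2, 0.1, 0.6]
width: 0.0939
[0.45439832 0.1085534  0.19630339] [-3.14153779e+00  3.61728698e-04  5.99037188e-04]
```

View pics/w23.png

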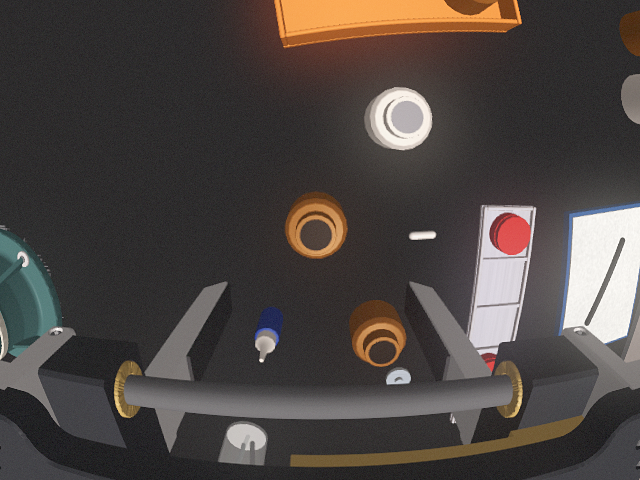

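View pics/s23.png

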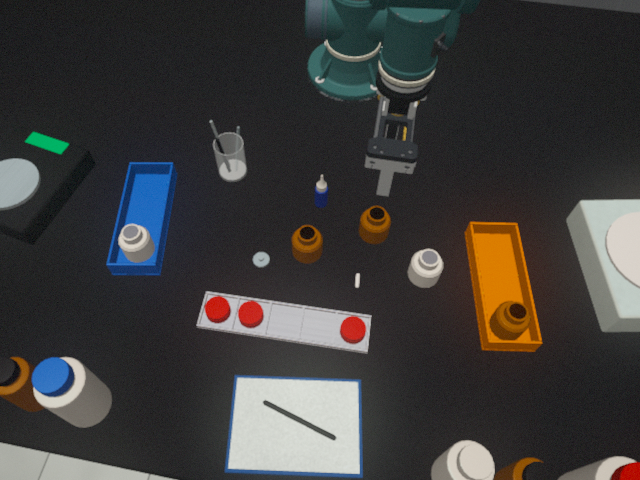

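```bash
python3 - <<'E'
from h import *
s=robot.snapshot("wrist"); print(robot.get_obs()["tool_pos"])
print(wcast(s,[[317,233],[406,117],[381,350]],.066))
E
```

```text
[0.45437572 0.10841513 0.19637879]
[[ 0.4532758   0.11068     0.066     ]
 [ 0.52742549  0.21096868  0.066     ]
 [ 0.51624339 -0.00815648  0.066     ]]
```

```bash
python3 -m handwheel '{"delta_pos":[[-0.9,-1.6,30],[0,0,40],[0,0,40],[0,0,30],[0,0,20],[0,0,10],[0,0,5],[0,0,0]],"rotation":[[0,0,0],[0,0,0],[0,0,0],[0,0,0],[0,0,0],[0,0,0],[0,0,0],[0,0,0]],"claw":[-1,-1,-1,-1,-1,-1,-1,-1]}'
python3 -m handwheel '{"delta_pos":[[0,0,0],[0,0,0],[0,0,0],[0,0,0],[0,0,0],[0,0,0],[0,0,-10],[0,0,-20]],"rotation":[[0,0,0],[0,0,0],[0,0,0],[0,0,0],[0,0,0],[0,0,0],[0,0,0],[0,0,0]],"claw":[1,1,1,1,1,1,1,1]}'
python3 - <<'E'
from h import *
s=robot.snapshot("wrist"); print(robot.get_obs()["tool_pos"])
cv2.imwrite("pics/w24.png",s["color"][:,:,::-1])
E
```

```text
time: 47.05
tool_pos: [0.4539, 0.1099, 0.0219]
ee_rot: [-3.141, -0.001, 0.0]
wrist_force: [-0.0, 0.2, -0.2]
width: 0.0941
time: 48.05
tool_pos: [0.4526, 0.1097, 0.0509]
ee_rot: [3.141, 0.002, 0.0]
wrist_force: [-0.3, 0.1, -1.3]
width: 0.0574
[0.45518122 0.11006066 0.0545402 ]
```

View pics/w24.png

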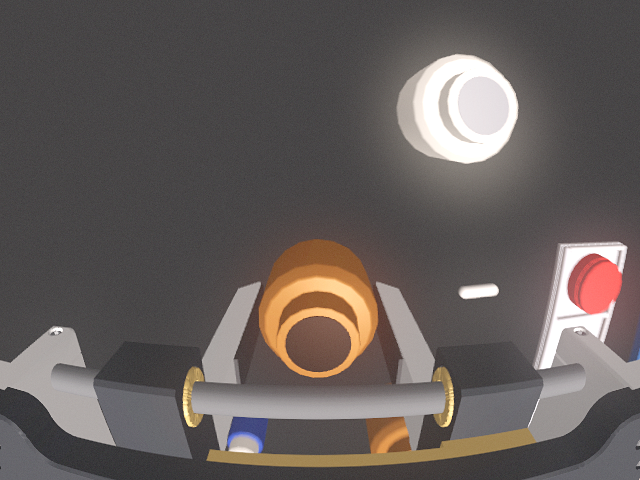

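```bash
python3 -m handwheel '{"delta_pos":[[-10,-5,-15],[-25,-15,-14],[0,-35,0],[0,-40,0],[0,-40,0],[10,-40,0],[15,-35,0],[13,-18,0]],"rotation":[[0,0,0],[0,0,0],[0,0,0],[0,0,0],[0,0,0],[0,0,0],[0,0,0],[0,0,0]],"claw":[1,1,1,1,1,1,1,1]}'
python3 -m handwheel '{"delta_pos":[[0,0,0],[0,0,0],[0,0,0],[0,0,0],[0,0,0],[0,0,0],[0,0,0],[0,0,0]],"rotation":[[0,0,0],[0,0,0.08],[0,0,0.12],[0,0,0.13],[0,0,0.13],[0,0,0.11],[0,0,0.06],[0,0,0]],"claw":[1,1,1,1,1,1,1,1]}'
python3 - <<'E'
from h import *
s=robot.snapshot("wrist"); print(robot.get_obs()["tool_pos"],robot.get_obs()["ee_rot"],robot.get_obs()["width"])
cv2.imwrite("pics/w25.png",s["color"][:,:,::-1])
s=robot.snapshot("scene");cv2.imwrite("pics/s25.png",s["color"][:,:,::-1])
E
```

```text
time: 49.1
tool_pos: [0.4557, 0.3397, 0.0804]
ee_rot: [-3.141, 0.001, 0.002]
wrist_force: [0.6, -0.3, -2.3]
width: 0.0574
time: 50.1
tool_pos: [0.4556, 0.3369, 0.0806]
ee_rot: [3.141, 0.0, -0.63]
wrist_force: [-0.2, -0.6, -2.0]
width: 0.0578
[0.45577526 0.33704665 0.08056245] [ 3.14092322e+00  2.13564851e-04 -6.29406626e-01] 0.05735637562793642
```

View pics/w25.png

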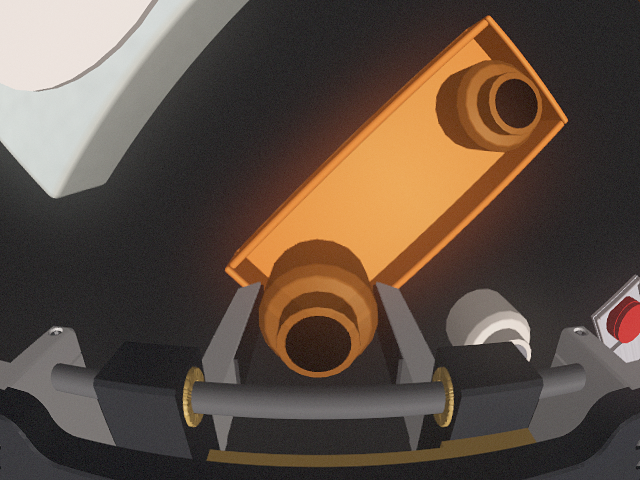

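View pics/s25.png

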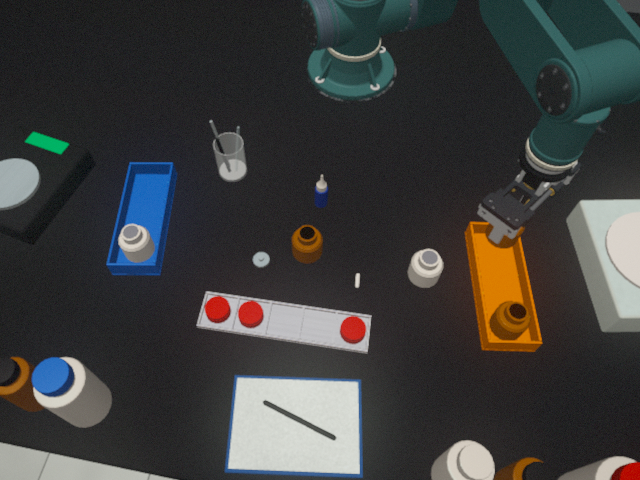

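```bash
python3 -m handwheel '{"delta_pos":[[4.2,-4.2,0],[0,0,10],[0,0,15],[0,0,15],[0,0,8],[0,0,4],[0,0,2],[0,0,0]],"rotation":[[0,0,0],[0,0,0],[0,0,0],[0,0,0],[0,0,0],[0,0,0],[0,0,0],[0,0,0]],"claw":[1,1,1,1,1,1,1,1]}'
python3 - <<'E'
from h import *
s=robot.snapshot("wrist"); print(robot.get_obs()["tool_pos"],robot.get_obs()["ee_rot"],robot.get_obs()["width"])
cv2.imwrite("pics/w26.png",s["color"][:,:,::-1])
E
```

```text
time: 51.2
tool_pos: [0.4627, 0.339, 0.027]
ee_rot: [-3.14, -0.0, -0.63]
wrist_force: [0.2, 0.1, -1.6]
width: 0.0574
[0.46278319 0.33902651 0.02707308] [-3.14024028e+00 -5.33983601e-04 -6.29984001e-01] 0.05727289906915704
```

View pics/w26.png

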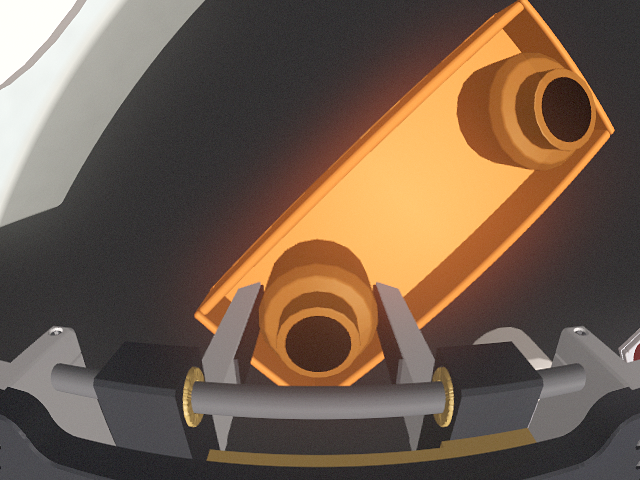

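```bash
python3 -m handwheel '{"delta_pos":[[0,0,1],[0,0,0],[0,0,0],[0,0,0],[0,0,-10],[0,0,-20],[0,0,-20],[0,0,-40]],"rotation":[[0,0,0],[0,0,0],[0,0,0],[0,0,0],[0,0,0],[0,0,0],[0,0,0],[0,0,0]],"claw":[1,-0.42,-0.42,-0.42,-0.42,-0.42,-0.42,-0.42]}'
python3 -m handwheel '{"delta_pos":[[0,0,-40],[0,0,-40],[0,0,0],[0,0,0],[0,0,0],[0,0,0],[0,0,0],[0,0,0]],"rotation":[[0,0,0],[0,0,0],[0,0,-0.1],[0,0,-0.14],[0,0,-0.14],[0,0,-0.14],[0,0,-0.11],[0,0,0]],"claw":[-0.42,-1,-1,-1,-1,-1,-1,-1]}'
python3 -m handwheel '{"delta_pos":[[15,28,0],[25,45,0],[15,35,0],[10,20,0],[0,0,0],[0,0,0],[0,0,0],[0,0,0]],"rotation":[[0,0,0],[0,0,0],[0,0,0],[0,0,0],[0,0,0],[0,0,0],[0,0,0],[0,0,0]],"claw":[-1,-1,-1,-1,-1,-1,-1,-1]}'
python3 - <<'E'
from h import *
s=robot.snapshot("wrist"); print(robot.get_obs()["tool_pos"],robot.get_obs()["ee_rot"],robot.get_obs()["width"])
cv2.imwrite("pics/w27.png",s["color"][:,:,::-1])
s=robot.snapshot("scene");cv2.imwrite("pics/s27.png",s["color"][:,:,::-1])
E
```

```text
time: 52.25
tool_pos: [0.4608, 0.3384, 0.1148]
ee_rot: [3.138, 0.003, -0.63]
wrist_force: [0.9, 0.0, 0.6]
width: 0.0669
time: 53.25
tool_pos: [0.462, 0.3391, 0.196]
ee_rot: [-3.141, 0.0, -0.001]
wrist_force: [-0.1, 0.5, -0.9]
width: 0.094
time: 54.25
tool_pos: [0.527, 0.2116, 0.1955]
ee_rot: [-3.141, -0.0, 0.001]
wrist_force: [0.5, 0.6, 0.0]
width: 0.0943
[0.52701003 0.21147774 0.19552564] [-3.14139015e+00 -1.27477181e-05  1.03761084e-03] 0.09434507220184164
```

View pics/w27.png

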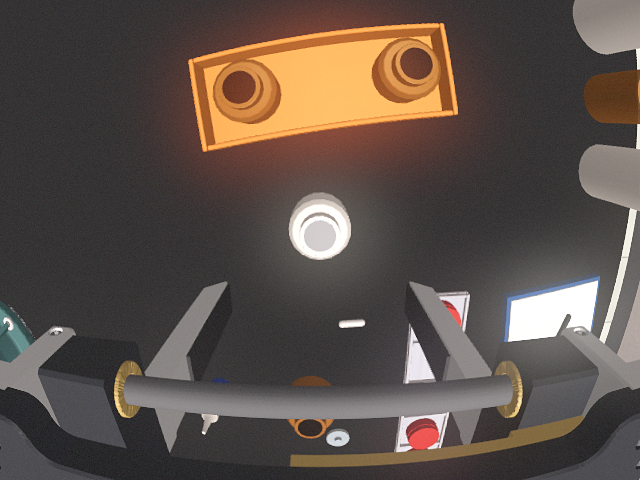

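View pics/s27.png

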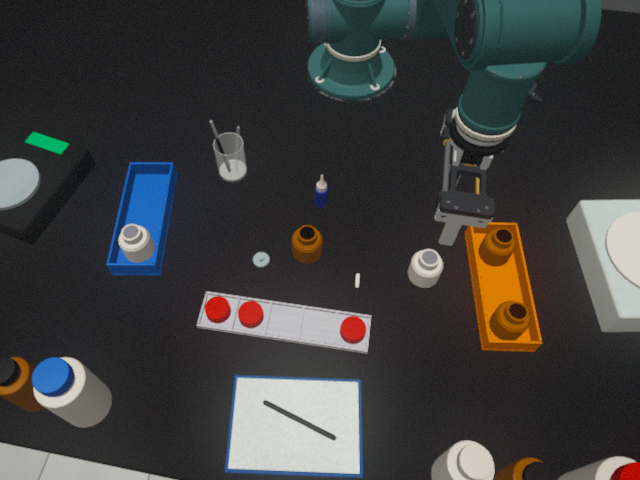

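```bash
python3 -m handwheel '{"delta_pos":[[0.7,-1.5,30],[0,0,40],[0,0,40],[0,0,30],[0,0,20],[0,0,10],[0,0,5],[0,0,0]],"rotation":[[0,0,0],[0,0,0],[0,0,0],[0,0,0],[0,0,0],[0,0,0],[0,0,0],[0,0,0]],"claw":[-1,-1,-1,-1,-1,-1,-1,-1]}'
python3 -m handwheel '{"delta_pos":[[0,0,0],[0,0,0],[0,0,0],[0,0,0],[0,0,0],[0,0,0],[0,0,-10],[0,0,-20]],"rotation":[[0,0,0],[0,0,0],[0,0,0],[0,0,0],[0,0,0],[0,0,0],[0,0,0],[0,0,0]],"claw":[1,1,1,1,1,1,1,1]}'
python3 - <<'E'
from h import *
s=robot.snapshot("wrist"); print(robot.get_obs()["tool_pos"])
cv2.imwrite("pics/w28.png",s["color"][:,:,::-1])
E
```

```text
time: 55.35
tool_pos: [0.5284, 0.2125, 0.021]
ee_rot: [-3.141, -0.001, 0.0]
wrist_force: [1.0, 0.4, 0.7]
width: 0.0941
time: 56.35
tool_pos: [0.5267, 0.2119, 0.0495]
ee_rot: [3.141, 0.004, -0.0]
wrist_force: [0.3, 0.3, -2.0]
width: 0.0578
[0.5291898  0.21263932 0.05358544]
```

View pics/w28.png

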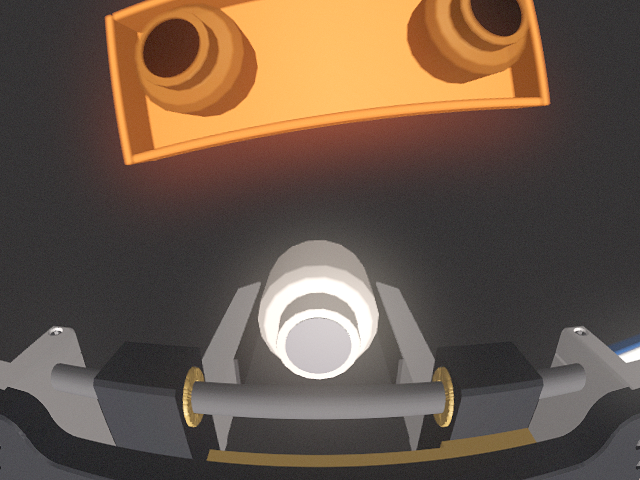

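```bash
python3 -m handwheel '{"delta_pos":[[20,0,-15],[35,10,-15],[20,35,0],[0,45,0],[0,45,0],[0,45,0],[0,45,0],[0,45,0]],"rotation":[[0,0,0],[0,0,0],[0,0,0],[0,0,0],[0,0,0],[0,0,0],[0,0,0],[0,0,0]],"claw":[1,1,1,1,1,1,1,1]}'
python3 -m handwheel '{"delta_pos":[[0,40,0],[-8.3,40,0],[-30,30,0],[-35,25,0],[-35,17.5,0],[0,10,0],[0,0,0],[0,0,0]],"rotation":[[0,0,0],[0,0,0],[0,0,0],[0,0,0],[0,0,0],[0,0,0],[0,0,0],[0,0,0]],"claw":[1,1,1,1,1,1,1,1]}'
python3 - <<'E'
from h import *
s=robot.snapshot("wrist"); print(robot.get_obs()["tool_pos"])
cv2.imwrite("pics/w29.png",s["color"][:,:,::-1])
s=robot.snapshot("scene");cv2.imwrite("pics/s29.png",s["color"][:,:,::-1])
E
```

```text
time: 57.4
tool_pos: [0.6027, -0.0591, 0.0802]
ee_rot: [-3.141, 0.0, 0.0]
wrist_force: [0.9, 0.7, -2.3]
width: 0.0575
time: 58.4
tool_pos: [0.4957, -0.2198, 0.0805]
ee_rot: [-3.141, -0.001, 0.001]
wrist_force: [0.0, -0.8, -2.4]
width: 0.0576
[ 0.49561341 -0.2196417   0.08042358]
```

View pics/w29.png

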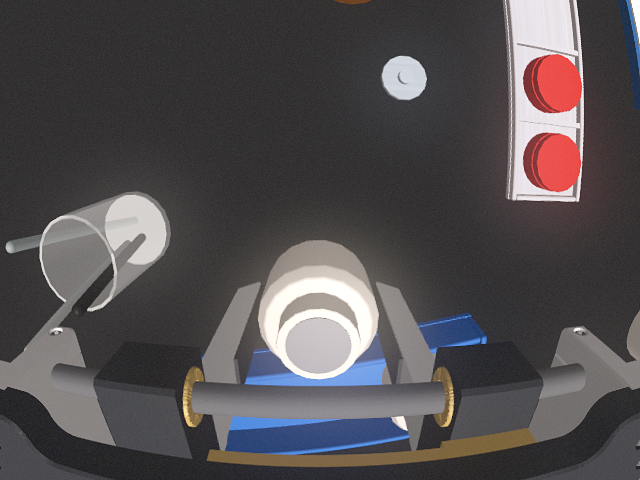

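View pics/s29.png

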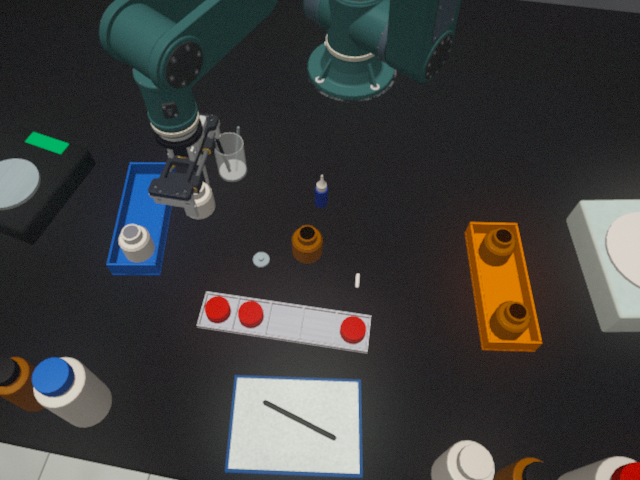

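```bash
python3 -m handwheel '{"delta_pos":[[0,20,0],[0,35,0],[0,35,0],[0,20,0],[0,9.5,0],[0,0,0],[0,0,0],[0,0,0]],"rotation":[[0,0,0],[0,0,0],[0,0,0],[0,0,0],[0,0,0],[0,0,0],[0,0,0],[0,0,0]],"claw":[1,1,1,1,1,1,1,1]}'
python3 -m handwheel '{"delta_pos":[[0,0,0],[0,0,0],[0,0,0],[0,0,0],[0,0,0],[0,0,0],[0,0,10],[0,0,15]],"rotation":[[0,0,0.08],[0,0,0.12],[0,0,0.12],[0,0,0.12],[0,0,0.1],[0,0,0.07],[0,0,0],[0,0,0]],"claw":[1,1,1,1,1,1,1,1]}'
python3 -m handwheel '{"delta_pos":[[0,0,15],[0,0,8],[0,0,4],[0,0,2],[0,0,0],[0,0,0],[0,0,0],[0,0,0]],"rotation":[[0,0,0],[0,0,0],[0,0,0],[0,0,0],[0,0,0],[0,0,0],[0,0,0],[0,0,0]],"claw":[1,1,1,1,1,1,1,1]}'
python3 - <<'E'
from h import *
s=robot.snapshot("wrist"); print(robot.get_obs()["tool_pos"])
cv2.imwrite("pics/w30.png",s["color"][:,:,::-1])
E
```

```text
time: 59.5
tool_pos: [0.495, -0.3388, 0.0806]
ee_rot: [-3.141, -0.0, 0.001]
wrist_force: [0.4, 0.4, -1.9]
width: 0.0576
time: 60.5
tool_pos: [0.495, -0.3395, 0.055]
ee_rot: [-3.142, -0.001, -0.608]
wrist_force: [-0.2, -0.6, -1.9]
width: 0.0574
time: 61.5
tool_pos: [0.4949, -0.3398, 0.0267]
ee_rot: [-3.142, -0.0, -0.61]
wrist_force: [-0.8, -0.1, -1.6]
width: 0.0577
[ 0.49482545 -0.33976357  0.02661683]
```

View pics/w30.png

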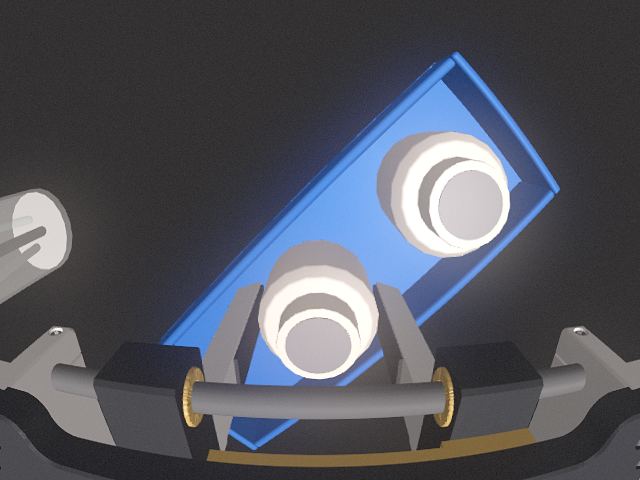

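```bash
python3 -m handwheel '{"delta_pos":[[0,0,0.5],[0,0,0],[0,0,0],[0,0,0],[0,0,-10],[0,0,-20],[0,0,-20],[0,0,-40]],"rotation":[[0,0,0],[0,0,0],[0,0,0],[0,0,0],[0,0,0],[0,0,0],[0,0,0],[0,0,0]],"claw":[1,-0.42,-0.42,-0.42,-0.42,-0.42,-0.42,-0.42]}'
python3 -m handwheel '{"delta_pos":[[0,0,-40],[0,0,-40],[0,0,0],[0,0,0],[0,0,0],[0,0,0],[0,0,0],[0,-20,0]],"rotation":[[0,0,0],[0,0,0],[0,0,-0.1],[0,0,-0.13],[0,0,-0.13],[0,0,-0.13],[0,0,-0.12],[0,0,0]],"claw":[-0.42,-1,-1,-1,-1,-1,-1,-1]}'
python3 -m handwheel '{"delta_pos":[[2,-50,0],[5,-55,0],[5,-55,0],[5,-55,0],[5,-50,0],[0,-30,0],[0,-16,0],[0,0,0]],"rotation":[[0,0,0],[0,0,0],[0,0,0],[0,0,0],[0,0,0],[0,0,0],[0,0,0],[0,0,0]],"claw":[-1,-1,-1,-1,-1,-1,-1,-1]}'
python3 - <<'E'
from h import *
s=robot.snapshot("wrist"); print(robot.get_obs()["tool_pos"],robot.get_obs()["ee_rot"])
cv2.imwrite("pics/w31.png",s["color"][:,:,::-1])
s=robot.snapshot("scene");cv2.imwrite("pics/s31.png",s["color"][:,:,::-1])
E
```

```text
time: 62.55
tool_pos: [0.4938, -0.339, 0.1156]
ee_rot: [-3.141, 0.004, -0.61]
wrist_force: [0.1, -0.8, -0.5]
width: 0.0663
time: 63.55
tool_pos: [0.4946, -0.32, 0.1964]
ee_rot: [3.141, -0.001, -0.003]
wrist_force: [-0.2, -0.6, -0.0]
width: 0.0942
time: 64.55
tool_pos: [0.5165, -0.0079, 0.1963]
ee_rot: [3.141, -0.001, 0.001]
wrist_force: [-0.1, -0.4, 0.4]
width: 0.0936
[ 0.51657966 -0.00883408  0.1961937 ] [ 3.14100375e+00 -3.08981440e-04 -1.69118817e-04]
```

View pics/w31.png

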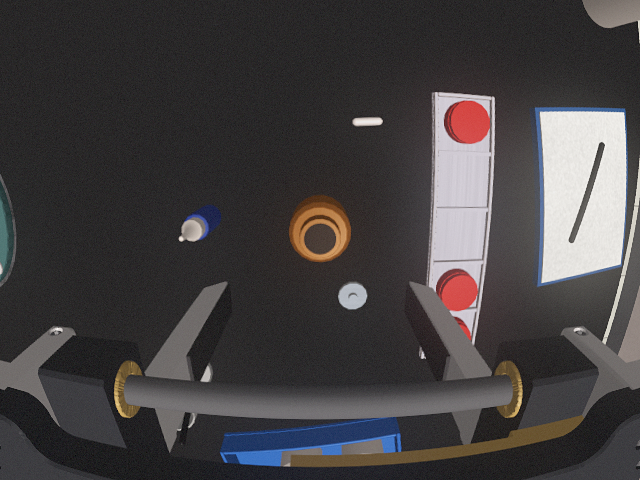

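View pics/s31.png

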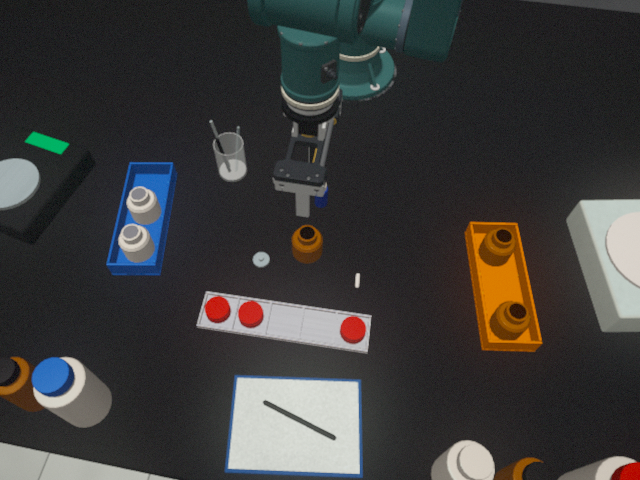

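```bash
python3 -m handwheel '{"delta_pos":[[0.7,0,30],[0,0,40],[0,0,40],[0,0,30],[0,0,20],[0,0,10],[0,0,5],[0,0,0]],"rotation":[[0,0,0],[0,0,0],[0,0,0],[0,0,0],[0,0,0],[0,0,0],[0,0,0],[0,0,0]],"claw":[-1,-1,-1,-1,-1,-1,-1,-1]}'
python3 -m handwheel '{"delta_pos":[[0,0,0],[0,0,0],[0,0,0],[0,0,0],[0,0,0],[0,0,0],[0,0,-10],[0,0,-20]],"rotation":[[0,0,0],[0,0,0],[0,0,0],[0,0,0],[0,0,0],[0,0,0],[0,0,0],[0,0,0]],"claw":[1,1,1,1,1,1,1,1]}'
python3 -m handwheel '{"delta_pos":[[0,0,-20],[0,0,-10],[0,0,0],[0,0,0],[0,0,0],[0,0,0],[0,0,0],[0,0,0]],"rotation":[[0,0,0],[0,0,0],[0,0,0],[0,0,0],[0,0,0],[0,0,0],[0,0,0],[0,0,0]],"claw":[1,1,1,1,1,1,1,1]}'
python3 - <<'E'
from h import *
s=robot.snapshot("wrist"); print(robot.get_obs()["tool_pos"])
cv2.imwrite("pics/w32.png",s["color"][:,:,::-1])
E
```

```text
time: 65.65
tool_pos: [0.5179, -0.0091, 0.0214]
ee_rot: [3.142, -0.001, -0.001]
wrist_force: [0.5, 0.1, 0.1]
width: 0.0943
time: 66.65
tool_pos: [0.5161, -0.0086, 0.0502]
ee_rot: [-3.141, 0.003, -0.0]
wrist_force: [-0.2, -0.5, -0.7]
width: 0.0574
time: 67.65
tool_pos: [0.5174, -0.0087, 0.0809]
ee_rot: [-3.141, 0.0, -0.0]
wrist_force: [0.5, -0.4, -1.5]
width: 0.0572
[ 0.51744415 -0.0087318   0.0809468 ]
```

View pics/w32.png

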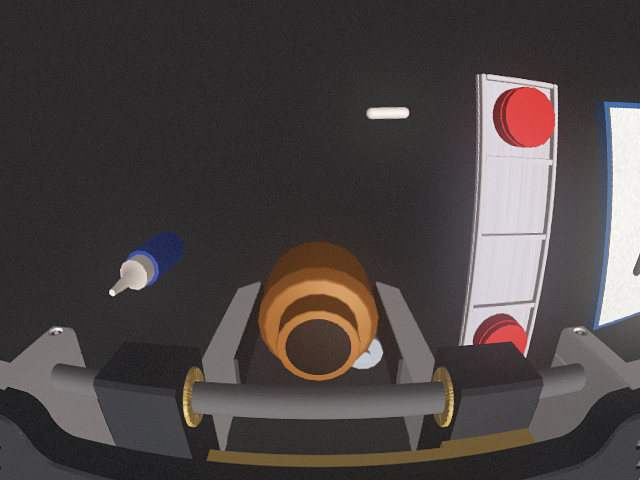

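```bash
python3 -m handwheel '{"delta_pos":[[0,-30,0],[2.6,-50,0],[5,-55,0],[5,-55,0],[5,-55,0],[0,-50,0],[0,-40,0],[0,-23.7,0]],"rotation":[[0,0,0],[0,0,0],[0,0,0],[0,0,0],[0,0,0],[0,0,0],[0,0,0],[0,0,0]],"claw":[1,1,1,1,1,1,1,1]}'
python3 -m handwheel '{"delta_pos":[[0,0,0],[0,0,0],[0,0,0],[0,0,0],[0,0,0],[0,0,0],[0,0,0],[0,0,0]],"rotation":[[0,0,0],[0,0,0.08],[0,0,0.12],[0,0,0.13],[0,0,0.13],[0,0,0.11],[0,0,0.06],[0,0,0]],"claw":[1,1,1,1,1,1,1,1]}'
python3 - <<'E'
from h import *
s=robot.snapshot("wrist"); print(robot.get_obs()["tool_pos"],robot.get_obs()["width"])
cv2.imwrite("pics/w33.png",s["color"][:,:,::-1])
E
```

```text
time: 68.7
tool_pos: [0.5347, 0.3518, 0.0807]
ee_rot: [3.141, 0.0, 0.002]
wrist_force: [0.6, -0.6, -1.6]
width: 0.0576
time: 69.7
tool_pos: [0.5355, 0.3481, 0.0811]
ee_rot: [3.141, -0.0, -0.631]
wrist_force: [0.2, -0.0, -1.5]
width: 0.0576
[0.53544524 0.34838215 0.08108426] 0.05758023812901474
```

View pics/w33.png

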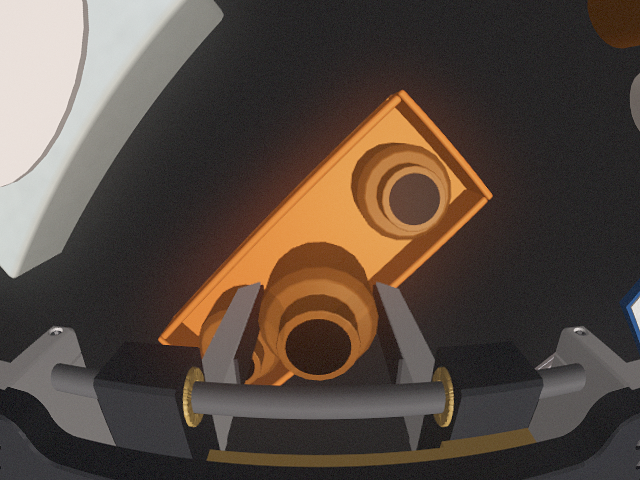

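```bash
python3 - <<'E'
from h import *
s=robot.snapshot("wrist"); print(robot.get_obs()["tool_pos"])
print(wcast(s,[[414,200]],.071),wcast(s,[[402,92],[492,197],[160,343]],.04))
s=robot.snapshot("scene");cv2.imwrite("pics/s33.png",s["color"][190:370,400:560,::-1].repeat(3,0).repeat(3,1))
E
```

```text
[0.53535773 0.34871082 0.08107587]
[[0.60626721 0.36039344 0.071     ]] [[0.64102973 0.40954351 0.04      ]
 [0.65504535 0.32265852 0.04      ]
 [0.406852   0.37076576 0.04      ]]
```

View pics/s33.png

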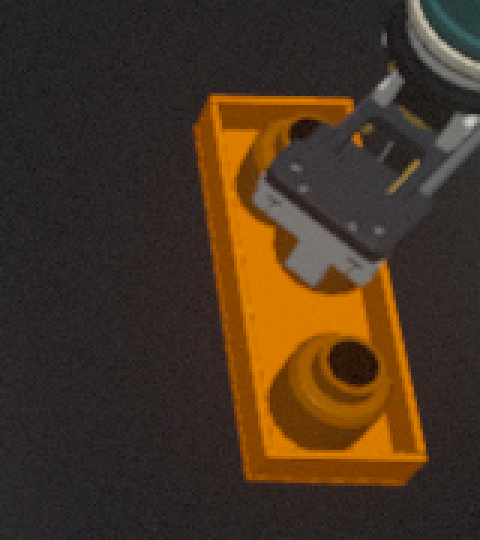

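Position agrees with the plan. Lowering and releasing.

```bash
python3 -m handwheel '{"delta_pos":[[-0.5,-0.7,0],[0,0,10],[0,0,15],[0,0,15],[0,0,8],[0,0,4],[0,0,2],[0,0,0]],"rotation":[[0,0,0],[0,0,0],[0,0,0],[0,0,0],[0,0,0],[0,0,0],[0,0,0],[0,0,0]],"claw":[1,1,1,1,1,1,1,1]}'
python3 -m handwheel '{"delta_pos":[[0,0,0.5],[0,0,0],[0,0,0],[0,0,0],[0,0,-10],[0,0,-20],[0,0,-20],[0,0,-40]],"rotation":[[0,0,0],[0,0,0],[0,0,0],[0,0,0],[0,0,0],[0,0,0],[0,0,0],[0,0,0]],"claw":[1,-0.42,-0.42,-0.42,-0.42,-0.42,-0.42,-0.42]}'
python3 -m handwheel '{"delta_pos":[[0,0,-40],[0,0,-40],[0,0,0],[0,0,0],[0,0,0],[0,0,0],[0,0,0],[0,0,0]],"rotation":[[0,0,0],[0,0,0],[0,0,0],[0,0,0],[0,0,0],[0,0,0],[0,0,0],[0,0,0]],"claw":[-0.42,-1,-1,-1,-1,-1,-1,-1]}'
python3 - <<'E'
from h import *
s=robot.snapshot("wrist"); print(robot.get_obs()["tool_pos"],robot.get_obs()["width"])
cv2.imwrite("pics/w34.png",s["color"][:,:,::-1])
s=robot.snapshot("scene");cv2.imwrite("pics/s34.png",s["color"][:,:,::-1])
s=robot.snapshot("top");cv2.imwrite("pics/t34.png",s["color"][:,:,::-1])
E
```

```text
time: 70.85
tool_pos: [0.5353, 0.351, 0.0274]
ee_rot: [-3.141, -0.0, -0.63]
wrist_force: [0.3, 0.2, -1.6]
width: 0.0577
time: 71.85
tool_pos: [0.534, 0.3508, 0.1171]
ee_rot: [3.14, 0.002, -0.63]
wrist_force: [0.5, 0.3, -0.6]
width: 0.0666
time: 72.85
tool_pos: [0.535, 0.3507, 0.1961]
ee_rot: [3.141, 0.0, -0.63]
wrist_force: [0.3, -0.3, -0.7]
width: 0.0939
[0.53500895 0.3507839  0.19629346] 0.09394076672088938
```

View pics/w34.png

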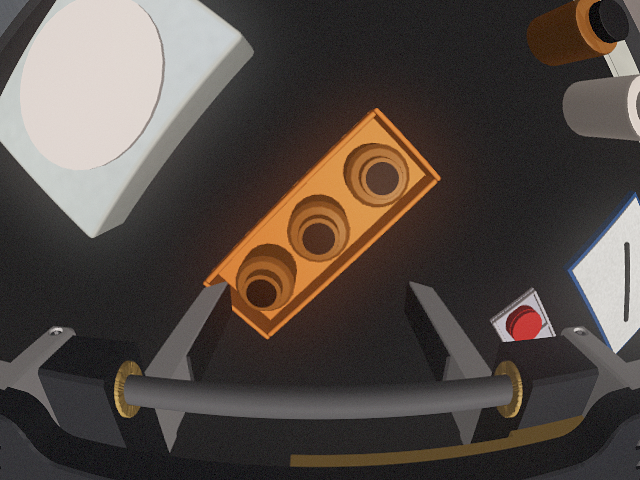

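View pics/s34.png

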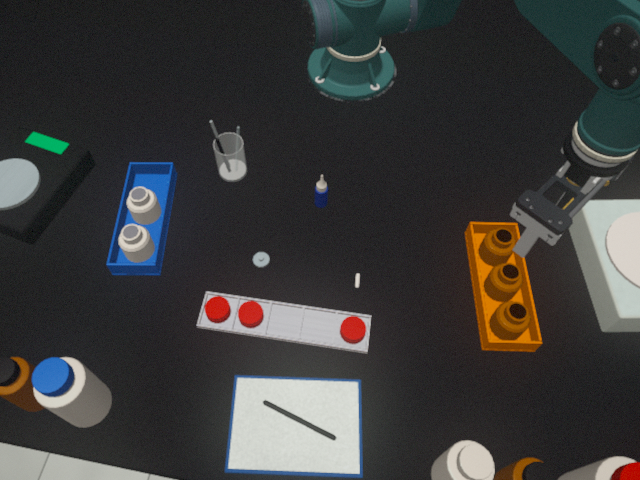

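View pics/t34.png

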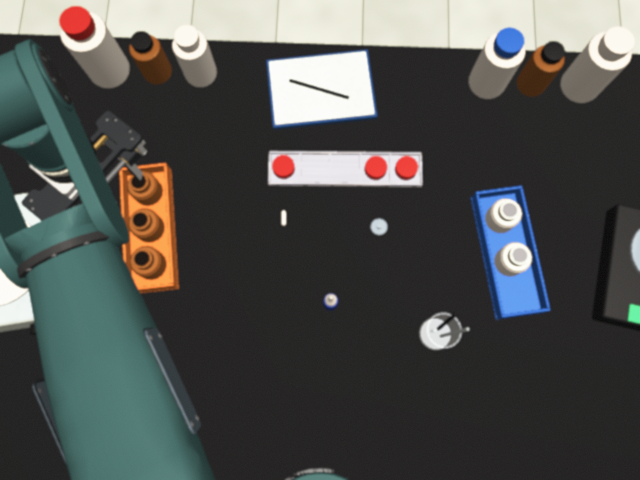

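```bash
python3 - <<'E'
from h import *
s=robot.snapshot("scene");c=s["color"][280:360,190:380,::-1];cv2.imwrite("pics/ts35.png",cv2.resize(c,None,fx=4.2,fy=4.2,interpolation=cv2.INTER_CUBIC))
E
```

```text
(no output)
```

View pics/ts35.png

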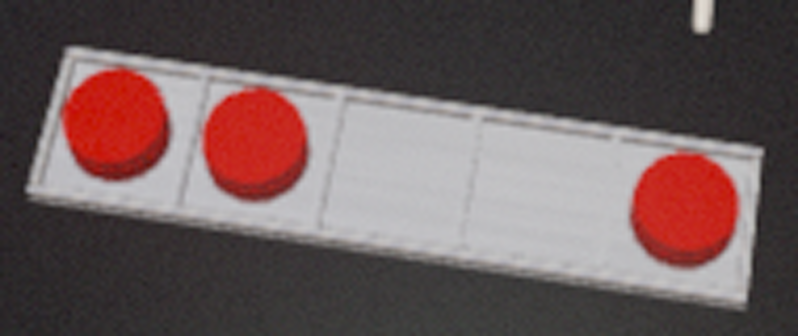

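The three caps lie flat, one each in places 0, 1 and 4, all within their walls. Handing in.

```bash
python3 -c "
from bench import robot
print(robot.close_job())"
```

```text
the job is handed in; nothing more can be done
None
```

The job is done and handed in at about 73 s of the 210 s allowed. No verdict was reported.

- **Caps:** three jars had caps (both white jars and one amber). I laid the caps flat, open side down, in places 0, 1 and 4 of the tray before moving any jar.
- **Jars:** the three amber jars stand in the orange crate and the two white ones in the blue crate, all open and upright.
- **Knocked jar:** one white jar was pushed a few centimetres aside partway through. I measured it again before picking it up.
- **Last checks:** the final scene, top and wrist pictures show every jar standing on its crate floor and each cap inside its own place. The dropper bottle and beaker are where they started, and the gripper is clear and open.
- **Disagreements:** before the robot moved, the scene and top cameras differed by about 6 mm, so I used the wrist camera to fix positions. No check failed, and I noticed no slip in any grip.

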